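Shut the spares case, then hold a primed heel in the curing light

ROBOT

A 6-joint arm with a two-finger parallel gripper is mounted at the origin on the work surface. World frame = base frame: x ahead of the robot, y to its left, z up, the work surface at z = 0. Lengths are in mm, angles in degrees, forces in N, time in s.
With the tool pointing down it reaches from about 350 to 975 mm from the base axis. Payload 7.1 kg.
Tool frame: the origin (TCP) lies midway between the tips of the shut fingers; the grasp point (between the pads) lies 19 mm behind it (env.grip_depth is the distance from the TCP to the grasp point, in mm); z points along the fingers, y is the direction in which the jaws open and shut (so a half turn about z gives the same grasp; the last joint's range is limited). The gripper opens to 88 mm and grips with 3 to 60 N. Pads are 20 mm wide; open, the fingers measure 115 mm over their backs; the gripper's body (75 mm by 178 mm) begins 61 mm behind the grasp point.
Start: joints at [-68.125, 24.242, 93.386, -0, 62.372, -1.089], TCP at [243.862, -575.444, 197.875] pointing down, gripper open.
Joint ranges: [-172.04, 172.04], [-51.8, 120.97], [4.93, 147.93], [-75.15, 255.16], [6.16, 154.13], [-145.62, 145.62]. Speed limits (degrees/s): [136.94, 136.94, 172.46, 180, 180, 180].

INTERFACE

Orientations are given as [roll, pitch, yaw] about the fixed x, y, z axes, in that order (R = Rz(yaw) Ry(pitch) Rx(roll)).
In Python, from rig import env gives the robot as it stands.
- The arm moves only by the tool step_arm, never from a script. Its arguments are lists of equal length, an entry for each row: "delta_pos": the shift along the tool's x, y, z in cm, a list of three; "angular": the turn, a rotation vector about the tool's x, y, z in degrees, a list of three; "grip": the opening, from 0 (shut) to 1 (fully open). A call has 1 to 20 rows; each row is the pose to reach, as a shift and turn from the pose commanded when the call began, along the tool's axes at that moment; what a row does not reach only later rows make up. A row lasts 1/12 s, in which the tool goes at most 41.7 mm and 7.16 degrees, less where a joint would pass 70% of its speed; a pose out of reach is approached as far as the arm can. A call with a gripper value outside its range is refused whole. The fingers move at their own pace and stop on an object; "force" is the grip in N (left out, the last holds). Time passes only in rows, so rows that repeat a pose let the fingers close. It gives the time, the measured TCP pose, the force and the opening at its end, in the units of the state.
- env.sense(): the state, without advancing time (a new reading comes with each control period).
- env.read_camera(name): name is "scene" or "side" or "wrist"; returns a dict with "frame" (480x640x3 uint8, red, green, blue), "mtx" (3x3 intrinsics, pixels), "rvec" (rotation vector, rad) and "tvec" (3), from world to camera coordinates, as OpenCV has them; the wrist camera has in their place "hand_eye" (4x4, takes a point from camera to tool coordinates, whose origin is the TCP and whose axes are the flange's). Camera axes: x right, y down, z forward; pixel columns grow to the right and rows downward; lengths in mm; the calibration is good to about 2 mm. A picture is of the moment at which its call begins: read the wrist's pose just before it. There is no depth.
- env.job_done(): hands the job in, once; it reports no verdict.
The state is a dict: "t": time; "joint_positions": joint angles; "qvel": joint speeds; "tau": joint torques, N m; "tool_pos": TCP position; "ee_rot": TCP orientation; "contact_force": force on the tool from outside, world axes, zero at the start; "wrist_torque": the same for the moment, N m; "gripper_width": finger opening in mm.
Only numpy, scipy, OpenCV 4.12 (cv2) and the standard library are available. Lean on these libraries where they do the work, as an engineer would, in place of code of your own. Each camera call takes 0.05 s, during which the arm holds its last target.

TASK

First lower the open lid of the storage case gently until it is fully shut, so that the curing lamp cannot spoil the spare primed heels inside. Then pick the thick heel off the drying rack by its two bare side walls only, never touching its two flat primed faces, and hold it still and upright in the light, centred in the gap between the two lamp heads, with one primed face squarely towards each lamp window and without knocking the lamp. The job finishes while you are still holding it there, in the fingers alone; leave everything else where it is.

Things in the scene. Friction and masses are not known exactly. Their poses are not given: they have to be found in the camera images.
- heel_center (a point): Centre (half-way up) of the thick heel: a loose black D-shaped rubber boot heel, 50 mm wide (x), 34 thick (y), 58 tall (z), about 90 g, standing on the rack, round back up. Bare side walls look along +x and -x, finely ribbed, parallel up to 33 mm, half-round of radius 25 above. The matt grey primed faces look along +y and -y, 1 mm proud of the 34 mm, starting 4 mm in from the edge.
- rack: Drying rack: slatted wooden board, 110 x 180 mm (x, y), fixed, its top 25 mm above the table. Origin under its centre. The thick and the low heel stand on it side by side, 88 mm apart along its y; either may be on either side.
- low_heel_center (a point): Centre (half-way up) of the other heel on the rack, a bystander: the same black D shape, 50 mm wide and 58 mm tall, but only 20 mm thick along its y.
- lamp_beam (a point): Middle of the light path of the grey twin-head curing lamp (fixed), midway between its two windows, 125 mm above the table. Light runs along this frame's y; z is up. The heads face each other across a 120 mm gap (y -60 to 60 mm), open above and along x. Each head: 100 mm wide (x), 96 high (top at 173 mm), 56 deep with its fins; window 84 x 84 mm.
- lamp: The lamp's base plate, 130 x 270 mm (x, y), 16 mm thick, below the gap. Origin under its centre, straight below the middle of the light path. A control box 72 mm high stands at x 62 to 118, y -80 to 80 mm of this frame.
- case_lid (a joint): Opening angle of the storage case's lid, rad: 0 fully shut, grows as it opens; starts at 1.1 to 1.45. The hinge is stiff (0.45 N m of friction): the lid stays where it is left and takes about 1 to 4 N at its free edge to lower.
- case: Storage case: grey painted steel box fixed to the table, 160 x 200 mm (x, y), 80 mm high, open at the top, spare primed heels standing in its compartments. Origin under its centre. The lid is hinged on its +x top edge; its free edge comes down on the -x edge.
- case_lid_hinge (a point): Middle of the lid's hinge line, 80 mm above the table. This frame turns with the lid: y is the level hinge line, -x runs along the lid to its free edge, z is the normal of its outer face (straight up when shut). Steel plate, 160 mm from hinge to edge, 208 mm along y; outer face 5 mm above the hinge line (z), bare and flat. Open, it is pushed shut on the outer face, from behind and above.
- case_lid_edge (a point): Middle of the lid's free edge, on the outer face (turns with the lid, axes as at the hinge). Flanges 14 mm deep run along the inner side; a lip of 12 x 50 mm stands out beyond this edge, 13 mm below the outer face.
- hammer: Hammer with a wooden handle, 260 mm, lying on the table; a bystander. Origin under its middle.
- brush: Flat brush, 170 mm, lying between the robot and the rack; a bystander. Origin under its middle.
- jar: Small glass jar, 48 mm across and 60 mm high, behind the rack; a bystander. Origin under its middle.
- tin: Round flat tin, 62 mm across and 24 mm high; a bystander. Origin under its middle.
- last: Wooden shoe last (foot form), 180 mm long and 90 mm high; a bystander. Origin under its middle.
- heel_face_a: The primed face of the thick heel that looks along the heel's -y, 42 mm wide and 50 mm tall: not to be touched. Origin at the foot of the heel, in the middle of that face.
- heel_face_b: The primed face of the thick heel that looks along the heel's +y, 42 mm wide and 50 mm tall: not to be touched. Origin at the foot of the heel, in the middle of that face.
Things that resemble listed ones, but are neither listed nor needed, are in the scene too. Leave any orange look-alike of the part that bears heel_center alone.

How it is judged:
By the outcome, as a careful person would: the job done as asked, in the order asked, and still so for the second after the job is handed in, while the arm keeps its last pose, push and grip.
It also fails if it takes over 64 s, if anything falls off the work surface, if the arm or the gripper's body presses on something with over 40 N, if the wrist force passes 120 N, or if a joint passes its speed limit or range.

## Working session

There is one attempt and no reset: what is moved stays moved. The work goes in short steps, Python scripts to look and compute and a tool call to move; the robot and the scene stay as the last step left them, time stands still between calls to the robot, and variables do not carry over. Pictures are saved under pics/ and viewed, and the job is handed in when it is done.

Besides the shell and the picture viewer there is one more tool, called after "Call:" as a command line: name --argument value ..., lists and objects as JSON in quotes. step_arm: Moves the arm, as the interface text tells. Its arguments: {"type":"object","properties":{"delta_pos":{"type":"array","items":{"type":"array","items":{"type":"number"}}},"angular":{"type":"array","items":{"type":"array","items":{"type":"number"}}},"grip":{"type":"array","items":{"type":"number"}},"force":{"type":"number"}},"required":["delta_pos","angular","grip"]}

```bash
ls; mkdir -p pics
python3 - <<'E'
from rig import env
import cv2
s=env.sense();print(s)
for n in("scene","side","wrist"):
    c=env.read_camera(n);cv2.imwrite(f"pics/{n}0.png",c["frame"][:,:,::-1])
    print(n,{k:v for k,v in c.items() if k!="frame"})
E
```

```text
pics
{'t': 0.0, 'joint_positions': array([-6.81237186e+01,  2.42822629e+01,  9.34318828e+01,  1.02695082e-03,
        6.23703388e+01, -1.08955304e+00]), 'qvel': array([-0.06550687, -0.02747003, -0.01356561,  0.0621476 ,  0.02065048,
        0.08646213]), 'tau': array([-3.89421388e-03, -5.44622219e+01, -2.73666072e+01,  6.41785492e-02,
        2.28552846e-02, -1.33141061e-04]), 'tool_pos': array([ 243.66492924, -574.90967836,  197.12225252]), 'ee_rot': array([-1.79915548e+02, -2.51545695e-03,  2.29653556e+01]), 'contact_force': array([-0.11839136, -0.29550879, -0.31179699]), 'wrist_torque': array([-0.02446023,  0.01496529,  0.02249699]), 'gripper_width': 88.1337190957055}
scene {'mtx': array([[471.6521404 ,   0.        , 319.71665187],
       [  0.        , 471.6521404 , 234.91924146],
       [  0.        ,   0.        ,   1.        ]]), 'rvec': array([ 0.79024242,  2.44196759, -1.30016924]), 'tvec': array([ 462.39195071,  -96.99165571, 1298.14190411])}
side {'mtx': array([[440.67518593,   0.        , 313.33432482],
       [  0.        , 440.67518593, 238.79321599],
       [  0.        ,   0.        ,   1.        ]]), 'rvec': array([ 0.30855421, -2.79938834,  1.20991784]), 'tvec': array([542.34124153, 163.68391558, 861.09949847])}
wrist {'mtx': array([[333.34506746,   0.        , 324.04162594],
       [  0.        , 333.34506746, 238.51884888],
       [  0.        ,   0.        ,   1.        ]]), 'hand_eye': array([[ 3.56987880e-04, -9.66436863e-01, -2.56903996e-01,
         6.90389707e+01],
       [ 9.99999911e-01,  2.87004217e-04,  3.09907179e-04,
        -7.21452124e-01],
       [-2.25773192e-04, -2.56904083e-01,  9.66436879e-01,
        -1.87363921e+02],
       [ 0.00000000e+00,  0.00000000e+00,  0.00000000e+00,
         1.00000000e+00]])}
```

View pics/scene0.png

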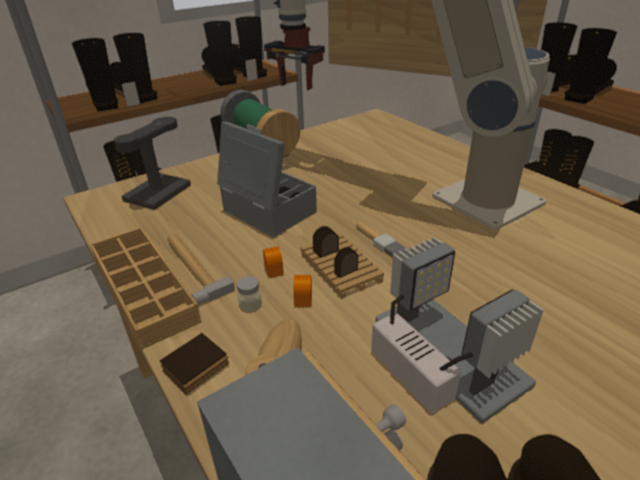

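View pics/side0.png

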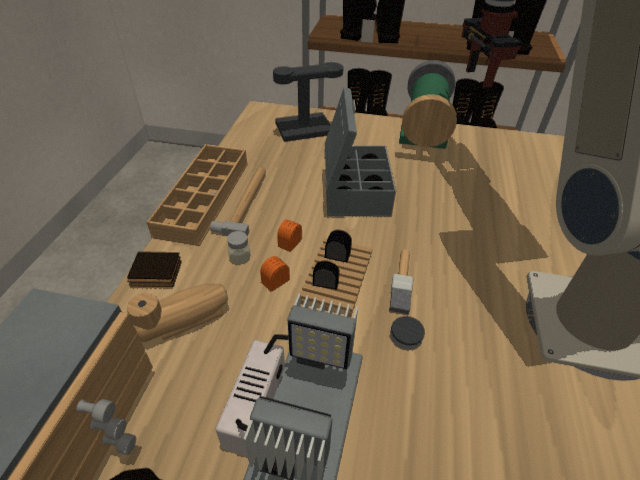

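View pics/wrist0.png

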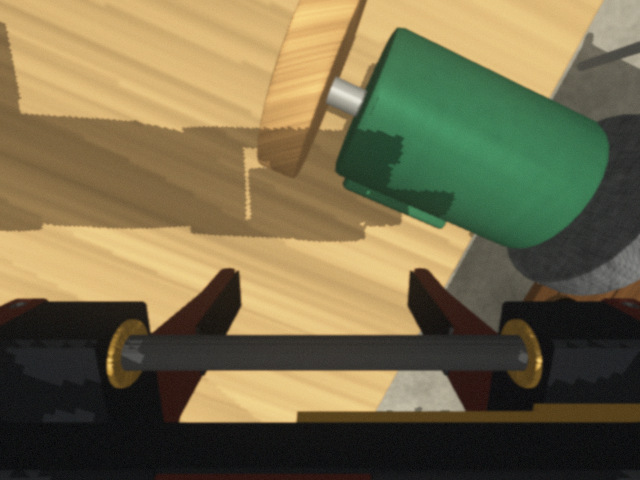

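The scene view shows the case (265,185), rack (340,262), lamp (455,330) and two orange decoys (273,262) and (303,291). The side view shows the same things. I'll enlarge both.

```bash
cat > h.py <<'E'
import numpy as np,cv2
from rig import env
def crop(src,x,y,w,h,k,out):
    im=cv2.imread(src)[y:y+h,x:x+w];im=cv2.resize(im,None,fx=k,fy=k,interpolation=cv2.INTER_CUBIC)
    for i in range(0,w,20):cv2.putText(im,str(x+i),(i*k,8),0,.3,(0,255,255),1);cv2.line(im,(i*k,8),(i*k,14),(0,255,255),1)
    for j in range(0,h,20):cv2.putText(im,str(y+j),(0,j*k+4),0,.3,(0,255,255),1)
    cv2.imwrite(out,im)
E
python3 - <<'E'
from h import *
crop("pics/scene0.png",200,110,130,130,5-1,"pics/a1.png")
crop("pics/side0.png",310,80,100,145,4,"pics/a2.png")
crop("pics/scene0.png",290,215,100,90,6,"pics/a3.png")
crop("pics/side0.png",290,220,100,110,5,"pics/a4.png")
crop("pics/scene0.png",360,230,190,190,3,"pics/a5.png")
crop("pics/side0.png",210,290,160,190,3,"pics/a6.png")
E
```

```text
(no output)
```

View pics/a1.png

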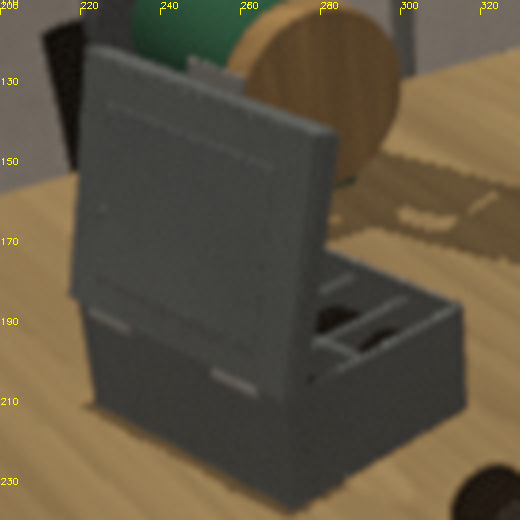

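View pics/a2.png

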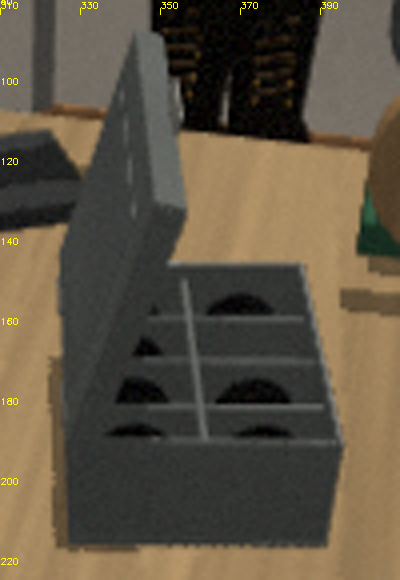

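View pics/a3.png

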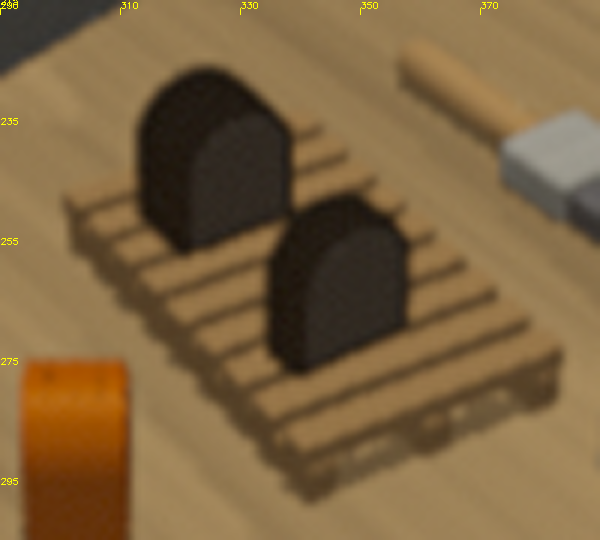

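View pics/a4.png

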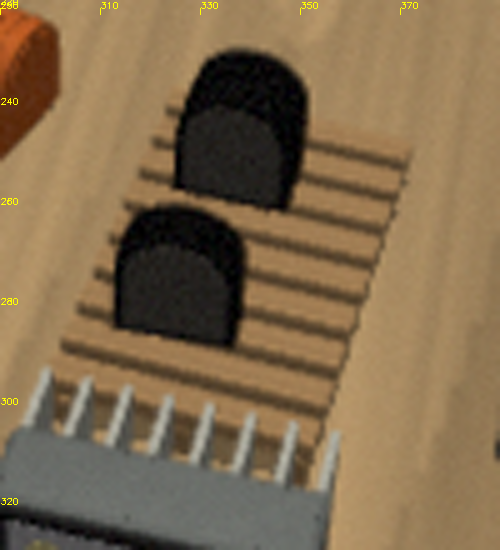

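View pics/a5.png

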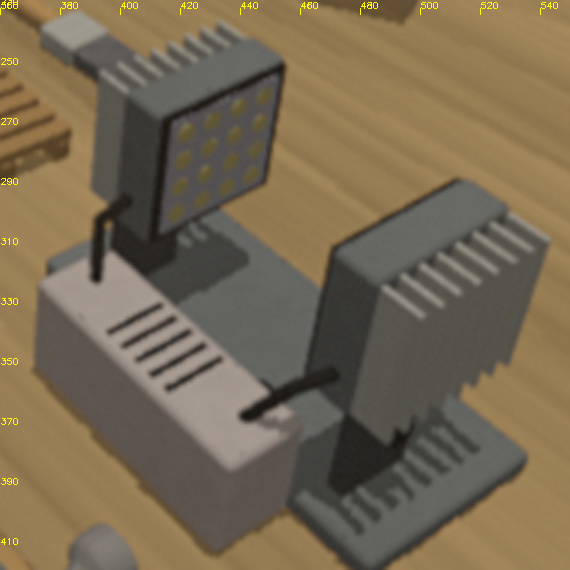

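View pics/a6.png

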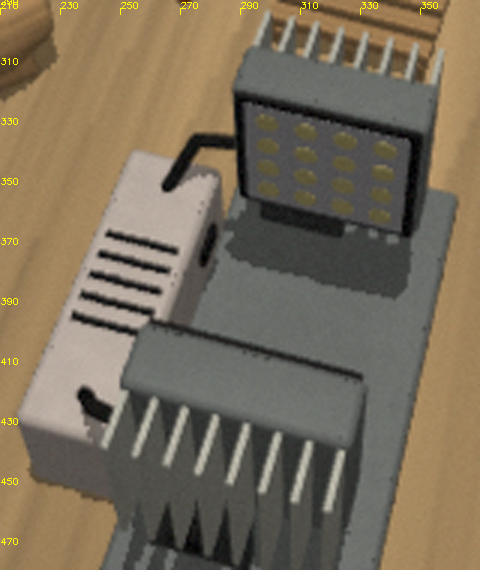

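```bash
cat >> h.py <<'E'
CAM={}
def cams(n):
    if n not in CAM:
        c=env.read_camera(n);CAM[n]=(c["mtx"],cv2.Rodrigues(c["rvec"])[0],np.array(c["tvec"]).ravel())
    return CAM[n]
def ray(n,uv):
    K,R,t=cams(n);d=R.T@np.linalg.solve(K,[uv[0],uv[1],1.]);return -R.T@t,d/np.linalg.norm(d)
def pl(n,uv,z):
    o,d=ray(n,uv);return o+d*(z-o[2])/d[2]
def tri(a,b):
    o1,d1=ray("scene",a);o2,d2=ray("side",b)
    s=np.linalg.lstsq(np.c_[d1,-d2],o2-o1,rcond=None)[0]
    p=o1+s[0]*d1;q=o2+s[1]*d2;return (p+q)/2,np.linalg.norm(p-q)
def proj(n,P):
    K,R,t=cams(n);p=K@(R@np.array(P,float)+t);return p[:2]/p[2]
E
python3 - <<'E'
from h import *
np.set_printoptions(precision=1,suppress=True)
def show(l,n,pts,z):
    P=[pl(n,p,z) for p in pts];print(l,n,*[p[:2] for p in P],'edges',*[ (np.linalg.norm(b-a).round(1),np.degrees(np.arctan2(*(b-a)[1::-1])).round(1)) for a,b in zip(P,P[1:])])
show('case base','scene',[(224,210),(273,237.5),(316,212)],0)
show('case base','side',[(327,216),(391.5,216)],0)
show('case top','side',[(395,190),(385.5,146)],80)
show('far heel','scene',[(313.3,250),(320.8,257),(338.5,250.3)],25)
show('far heel','side',[(325,257.4),(348,262.2)],25)
show('near heel','scene',[(335,271.7),(340.5,277),(357.8,268.7)],25)
show('near heel','side',[(313,285),(336.6,289.6)],25)
show('rack','scene',[(301,248),(340,292),(383.5,273)],25)
# lamp head tops z=173
show('headA top','scene',[(440,242),(454.5,251.5),(413.5,270),(400,257)],173)
show('headB top','scene',[(512,289),(526,301),(486,326),(471,312)],173)
show('headA top','side',[(290,322),(352,334)],173)
show('headB top','side',[(261,397),(331,416)],173)
show('base','side',[(362,354),(334,480)],16)
print('lid')
for a,b in [((222,121),(344,88)),((284,142),(351,131)),((218,184),(326,142)),((273,209),(327,188))]: print(tri(a,b))
E
```

```text
case base scene [ 607.2 -393.6] [ 567.5 -198.9] [ 413.6 -233.3] edges (np.float64(198.8), np.float64(101.5)) (np.float64(157.7), np.float64(-167.4))
case base side [ 564.3 -199.4] [ 408.8 -235.3] edges (np.float64(159.6), np.float64(-167.0))
case top side [ 411.1 -234.7] [ 451.7 -424.4] edges (np.float64(193.9), np.float64(-77.9))
far heel scene [536.1 -66.9] [537.7 -34.9] [490.7 -31.3] edges (np.float64(32.1), np.float64(87.1)) (np.float64(47.1), np.float64(175.7))
far heel side [537.3 -34.4] [486.7 -31.3] edges (np.float64(50.7), np.float64(176.5))
near heel scene [543.6  26.2] [544.9  47.4] [497.9  47.4] edges (np.float64(21.3), np.float64(86.4)) (np.float64(47.0), np.float64(-180.0))
near heel side [545.7  47.5] [497.   48.8] edges (np.float64(48.7), np.float64(178.4))
rack scene [554.4 -90.4] [574.7  84.9] [463.4  91.6] edges (np.float64(176.4), np.float64(83.4)) (np.float64(111.5), np.float64(176.5))
headA top scene [453.  218.5] [454.3 253.2] [547.  247.8] [540.2 208.5] edges (np.float64(34.7), np.float64(87.8)) (np.float64(92.8), np.float64(-3.3)) (np.float64(39.9), np.float64(-99.8))
headB top scene [458.5 372.8] [465.  402.2] [554.9 400.4] [549.5 369. ] edges (np.float64(30.1), np.float64(77.7)) (np.float64(90.0), np.float64(-1.2)) (np.float64(31.8), np.float64(-99.8))
headA top side [537.4 249. ] [445.6 249.7] edges (np.float64(91.8), np.float64(179.6))
headB top side [544.2 369.3] [452.7 374.2] edges (np.float64(91.6), np.float64(177.0))
base side [427.4 178.4] [438.8 393.4] edges (np.float64(215.4), np.float64(87.0))
lid
(array([ 570.1, -406.8,  237.6]), np.float64(3.079369244498224))
(array([ 520.4, -193.8,  242.5]), np.float64(0.9236560134011786))
(array([ 609.4, -403.2,   79.5]), np.float64(5.7195499213304135))
(array([ 565.6, -190.9,   88.4]), np.float64(5.192514602996306))
```

The thick heel is the far black one: scene (325,240), 32 mm deep, against 21 mm for the near one at (348,262). The two orange ones are decoys. The case, lamp and lid are located. Next I work out the move to a spot above and behind the lid.

```bash
cat >> h.py <<'E'
from scipy.spatial.transform import Rotation as Ro
np.set_printoptions(precision=2,suppress=True)
def pose():
    s=env.sense();return np.array(s["tool_pos"]),Ro.from_euler("xyz",s["ee_rot"],degrees=True)
def rel(P,rpy,cur=None):
    p,R=cur or pose();T=Ro.from_euler("xyz",rpy,degrees=True)
    return R.inv().apply(np.array(P,float)-p)/10,(R.inv()*T).as_rotvec(degrees=True)
E
python3 - <<'E'
from h import *
print(rel((244,-575,390),(180,0,12.5)));print(rel((660,-280,390),(180,0,12.5)))
E
```

```text
(array([  0.03,  -0.02, -19.25]), array([-0.04,  0.  , 10.46]))
(array([ 49.84, -10.96, -19.24]), array([-0.04,  0.  , 10.46]))
```

Call:
step_arm --delta_pos '[[0,0,-4],[0,0,-8],[0,0,-12],[0,0,-16],[0,0,-19.2],[4,-0.9,-19.2],[8,-1.8,-19.2],[12,-2.6,-19.2],[16,-3.5,-19.2],[20,-4.4,-19.2],[24,-5.3,-19.2],[28,-6.2,-19.2],[32,-7,-19.2],[36,-7.9,-19.2],[40,-8.8,-19.2],[44,-9.7,-19.2],[47,-10.3,-19.2],[49.8,-11,-19.2],[49.8,-11,-19.2]]' --angular '[[0,0,0],[0,0,0],[0,0,0],[0,0,0],[0,0,0],[0,0,1],[0,0,2],[0,0,3],[0,0,4],[0,0,5],[0,0,6],[0,0,7],[0,0,8],[0,0,9],[0,0,10],[0,0,10.5],[0,0,10.5],[0,0,10.5],[0,0,10.5]]' --grip '[0,0,0,0,0,0,0,0,0,0,0,0,0,0,0,0,0,0,0]'

```text
t: 1.83
tool_pos: [662.9, -275.9, 388.6]
ee_rot: [-179.9, -0.0, 12.7]
contact_force: [-0.5, -0.2, -0.6]
gripper_width: 0.8
```

```bash
cat >> h.py <<'E'
def snap(n,out):
    p,R=pose();c=env.read_camera(n);cv2.imwrite(out,c["frame"][:,:,::-1])
    if n=="wrist":np.savez(out+".npz",p=p,R=R.as_matrix(),K=c["mtx"],H=c["hand_eye"])
    return c["frame"]
def wray(f,uv):
    d=np.load(f+".npz");v=np.linalg.solve(d["K"],[uv[0],uv[1],1.]);H=d["H"]
    o=d["R"]@H[:3,3]+d["p"];w=d["R"]@(H[:3,:3]@v);return o,w/np.linalg.norm(w)
def wpl(f,uv,z):
    o,d=wray(f,uv);return o+d*(z-o[2])/d[2]
def wproj(f,P):
    d=np.load(f+".npz");q=d["R"].T@(np.array(P,float)-d["p"]);H=d["H"];c=H[:3,:3].T@(q-H[:3,3]);p=d["K"]@c;return p[:2]/p[2]
E
python3 - <<'E'
from h import *
snap("wrist","pics/w1.png");snap("side","pics/s1.png")
E
```

```text
(no output)
```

View pics/w1.png

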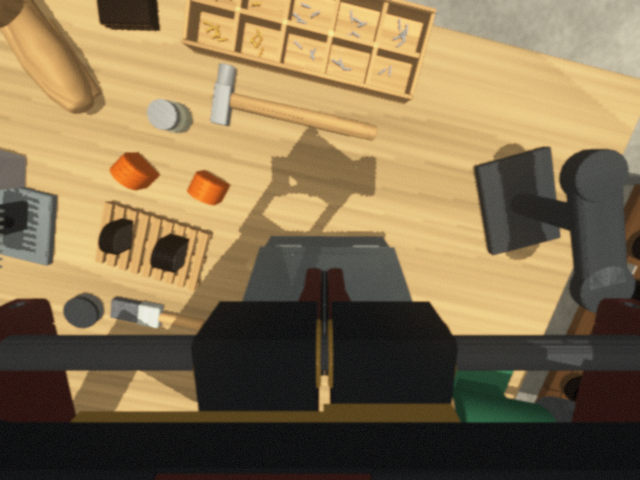

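View pics/s1.png

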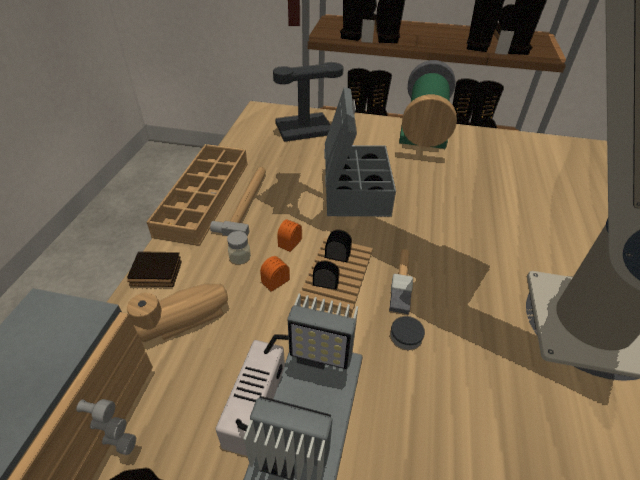

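```bash
python3 - <<'E'
from h import *
f="pics/w1.png"
for uv in[(275,240),(383,236),(109,204),(212,229),(99,257),(197,287)]:print(uv,wpl(f,uv,85 if uv[0]>230 else 25))
H=np.array([586.7,-296.4,80]);u=np.array([np.cos(np.radians(12.5)),np.sin(np.radians(12.5)),0])
v=np.array([-u[1],u[0],0])
for a in(1.1,1.2,1.3,1.4):
  w=-np.cos(a)*u+np.array([0,0,np.sin(a)]);n=np.sin(a)*u+np.array([0,0,np.cos(a)])
  for s in(-104,104):
    P=H+160*w+5*n+s*v;print(a,s,P,wproj(f,P),proj("scene",P),proj("side",P))
P=H+5*u;print([wproj(f,P+s*v) for s in(-104,104)])
E
python3 -c "
from h import *
crop('pics/w1.png',230,225,200,90,4,'pics/b1.png')"
```

```text
(275, 240) [ 584.   -216.14   85.  ]
(383, 236) [ 626.48 -375.17   85.  ]
(109, 204) [566.18  70.44  25.  ]
(212, 229) [ 561.56 -102.81   25.  ]
(99, 257) [468.53  81.92  25.  ]
(197, 287) [450.27 -91.22  25.  ]
1.1 -104 [ 542.71 -412.68  224.86] [414.89 339.03] [231.77 123.31] [355.12  92.48]
1.1 104 [ 497.69 -209.61  224.86] [239.24 338.25] [289.23 144.37] [362.19 136.26]
1.2 -104 [ 557.16 -409.47  230.94] [417.22 330.51] [226.85 122.68] [349.26  90.05]
1.2 104 [ 512.14 -206.41  230.94] [237.16 329.72] [284.43 143.92] [355.41 133.64]
1.3 -104 [ 572.13 -406.16  235.51] [419.34 320.47] [221.73 122.68] [343.09  88.2 ]
1.3 104 [ 527.11 -203.09  235.51] [235.29 319.66] [279.39 144.16] [348.25 131.65]
1.4 -104 [ 587.47 -402.75  238.52] [421.18 309.02] [216.49 123.33] [336.71  86.96]
1.4 104 [ 542.45 -199.68  238.52] [233.68 308.19] [274.17 145.11] [340.83 130.3 ]
[array([393.86, 245.75]), array([259.49, 245.16])]
```

View pics/b1.png

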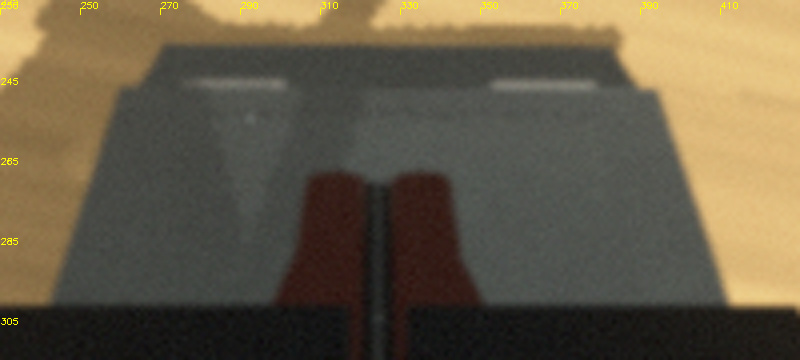

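The wrist view shows the lid's hinge edge at row 246, columns 260–393. My hinge estimate predicts (259.5,245) to (393.9,246), so they agree, and the opening angle is about 1.3 rad. I'm computing the arc now.

Run:
```python
from h import *
r=125
for a in [1.35,1.3,1.2,1.1,1.0,.9,.8,.7,.6,.5,.4,.3,.2,.15,.1,.05,0]:
    U=-r*np.cos(a)+5*np.sin(a)+10;Z=80+r*np.sin(a)+5*np.cos(a)
    print(a,round(U/10,1),round(Z/10,1), 'rel to pre(U=.6,Z=20.2):',round((U-6)/10,1),round((202-Z)/10,1))
```

```text
1.35 -1.2 20.3 rel to pre(U=.6,Z=20.2): -1.8 -0.1
1.3 -1.9 20.2 rel to pre(U=.6,Z=20.2): -2.5 0.0
1.2 -3.1 19.8 rel to pre(U=.6,Z=20.2): -3.7 0.4
1.1 -4.2 19.4 rel to pre(U=.6,Z=20.2): -4.8 0.8
1.0 -5.3 18.8 rel to pre(U=.6,Z=20.2): -5.9 1.4
0.9 -6.4 18.1 rel to pre(U=.6,Z=20.2): -7.0 2.1
0.8 -7.4 17.3 rel to pre(U=.6,Z=20.2): -8.0 2.9
0.7 -8.2 16.4 rel to pre(U=.6,Z=20.2): -8.8 3.8
0.6 -9.0 15.5 rel to pre(U=.6,Z=20.2): -9.6 4.7
0.5 -9.7 14.4 rel to pre(U=.6,Z=20.2): -10.3 5.8
0.4 -10.3 13.3 rel to pre(U=.6,Z=20.2): -10.9 6.9
0.3 -10.8 12.2 rel to pre(U=.6,Z=20.2): -11.4 8.0
0.2 -11.2 11.0 rel to pre(U=.6,Z=20.2): -11.8 9.2
0.15 -11.3 10.4 rel to pre(U=.6,Z=20.2): -11.9 9.8
0.1 -11.4 9.7 rel to pre(U=.6,Z=20.2): -12.0 10.5
0.05 -11.5 9.1 rel to pre(U=.6,Z=20.2): -12.1 11.1
0 -11.5 8.5 rel to pre(U=.6,Z=20.2): -12.1 11.7
```

Call:
step_arm --delta_pos '[[-3.0,-0.3,2],[-6,-0.3,5],[-7.3,-0.3,9],[-7.3,-0.3,13],[-7.3,-0.3,16],[-7.3,-0.3,18.7],[-7.3,-0.3,18.7]]' --angular '[[0,0,0],[0,0,0],[0,0,0],[0,0,0],[0,0,0],[0,0,0],[0,0,0]]' --grip '[0,0,0,0,0,0,0]'

```text
t: 2.62
tool_pos: [582.9, -292.3, 197.4]
ee_rot: [-179.7, 0.4, 12.3]
contact_force: [-0.4, 1.0, -1.2]
gripper_width: 0.3
```

Run:
```python
from h import *
for i in range(2):
    s=env.sense();print(s["t"],s["tool_pos"],s["ee_rot"],s["contact_force"]);snap("wrist","pics/w2.png")
```

```text
2.6167 [ 582.85 -292.31  197.41] [-179.66    0.43   12.34] [-0.4   0.98 -1.18]
2.6667 [ 584.72 -292.97  200.63] [-179.8     0.25   12.36] [-0.14 -0.34  0.81]
```

View pics/w2.png

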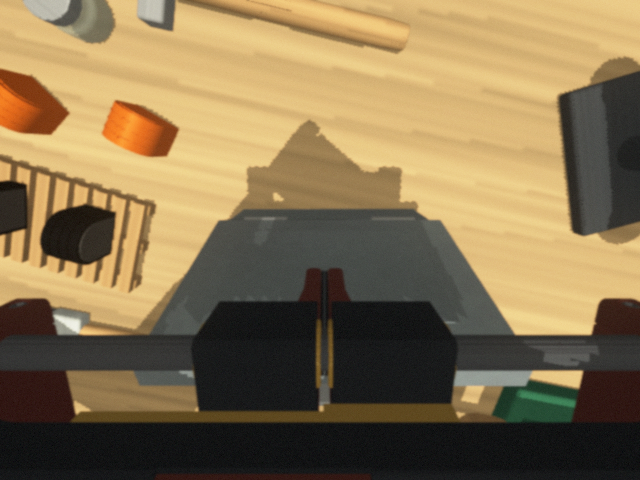

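The fingertips are behind the lid with no contact. Now lowering it slowly along the arc.

Call:
step_arm --delta_pos '[[-0.7,0,0],[-1.4,0,0],[-2.1,0,0],[-2.7,0,0.2],[-3.3,0,0.4],[-3.9,0,0.6],[-4.4,0,0.8],[-5.0,0,1.1],[-5.5,0,1.4],[-6.1,0,1.8],[-6.6,0,2.1],[-7.1,0,2.5],[-7.6,0,2.9],[-8.0,0,3.3],[-8.4,0,3.8],[-8.8,0,4.2],[-9.2,0,4.7],[-9.6,0,5.2],[-9.9,0,5.8],[-9.9,0,5.8]]' --angular '[[0,0,0],[0,0,0],[0,0,0],[0,0,0],[0,0,0],[0,0,0],[0,0,0],[0,0,0],[0,0,0],[0,0,0],[0,0,0],[0,0,0],[0,0,0],[0,0,0],[0,0,0],[0,0,0],[0,0,0],[0,0,0],[0,0,0],[0,0,0]]' --grip '[0,0,0,0,0,0,0,0,0,0,0,0,0,0,0,0,0,0,0,0]'

```text
t: 4.38
tool_pos: [489.6, -313.7, 143.4]
ee_rot: [-179.9, 0.1, 12.4]
contact_force: [-0.7, -0.7, -0.5]
gripper_width: 0.8
```

Run:
```python
from h import *
s=env.sense();print(s["t"],s["tool_pos"],s["ee_rot"],s["contact_force"]);snap("side","pics/s2.png")
crop("pics/s2.png",300,80,120,145,4,"pics/s2c.png")
```

```text
4.3833 [ 489.58 -313.72  143.35] [-179.91    0.1    12.45] [-0.66 -0.73 -0.5 ]
```

View pics/s2c.png

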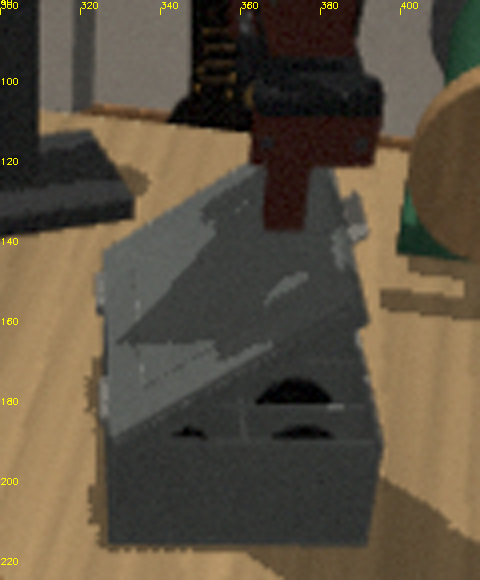

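The side view shows the lid about half closed, with the tips near its free edge at about (372,137). Continuing the arc.

Call:
step_arm --delta_pos '[[-0.3,0,0.5],[-0.6,0,1.1],[-0.9,0,1.6],[-1.1,0,2.2],[-1.3,0,2.8],[-1.5,0,3.4],[-1.6,0,3.9],[-1.7,0,4.3],[-1.7,0,4.7],[-1.8,0,5.1],[-1.8,0,5.4],[-1.8,0,5.6],[-1.8,0,5.8],[-1.8,0,5.8]]' --angular '[[0,0,0],[0,0,0],[0,0,0],[0,0,0],[0,0,0],[0,0,0],[0,0,0],[0,0,0],[0,0,0],[0,0,0],[0,0,0],[0,0,0],[0,0,0],[0,0,0]]' --grip '[0,0,0,0,0,0,0,0,0,0,0,0,0,0]'

```text
t: 5.6
tool_pos: [473.3, -317.9, 86.5]
ee_rot: [-180.0, 0.0, 12.5]
contact_force: [-0.2, 0.3, -0.1]
gripper_width: 0.3
```

Run:
```python
from h import *
s=env.sense();print(s["t"],s["tool_pos"],s["ee_rot"],s["contact_force"]);snap("side","pics/s3.png")
crop("pics/s3.png",300,80,120,145,4,"pics/s3c.png")
s=env.sense();print(s["t"],s["tool_pos"],s["ee_rot"],s["contact_force"])
```

```text
5.6 [ 473.31 -317.88   86.54] [-179.99    0.01   12.47] [-0.22  0.29 -0.12]
5.65 [ 473.41 -317.89   86.7 ] [-179.99   -0.     12.46] [ 0.46 -0.01 -0.69]
```

View pics/s3c.png

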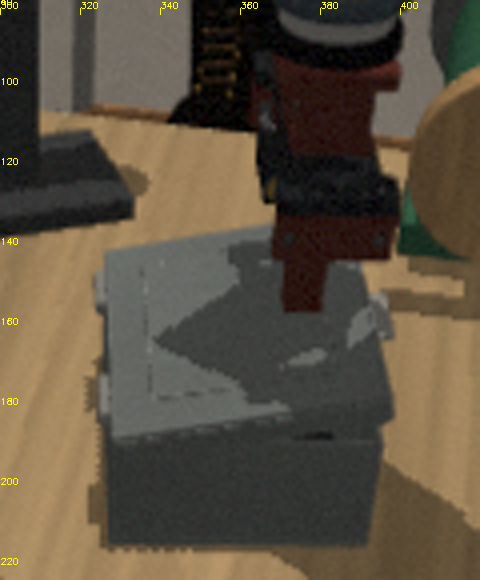

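Run:
```python
from h import *
H=np.array([586.7,-296.4,80]);u=np.array([np.cos(np.radians(12.5)),np.sin(np.radians(12.5)),0])
v=np.array([-u[1],u[0],0])
for a in(0,.05,.1,.15):
  w=-np.cos(a)*u+np.array([0,0,np.sin(a)]);n=np.sin(a)*u+np.array([0,0,np.cos(a)])
  for s in(-104,104):
    P=H+160*w+5*n+s*v;Q=P-14*n;print(a,s,proj("side",P),proj("side",Q),proj("scene",P),proj("scene",Q))
snap("scene","pics/c3.png");crop("pics/c3.png",200,130,130,110,5,"pics/c3c.png")
```

```text
0 -104 [385.54 142.72] [384.91 147.27] [263.57 161.4 ] [264.   165.89]
0 104 [396.43 189.78] [395.61 194.57] [317.76 183.82] [317.89 188.6 ]
0.05 -104 [385.74 140.08] [385.36 144.68] [263.19 158.87] [263.82 163.3 ]
0.05 104 [396.72 187.01] [396.18 191.84] [317.57 181.13] [317.88 185.84]
0.1 -104 [385.79 137.44] [385.67 142.06] [262.71 156.37] [263.53 160.74]
0.1 104 [396.83 184.22] [396.6  189.09] [317.27 178.48] [317.77 183.12]
0.15 -104 [385.68 134.78] [385.83 139.41] [262.13 153.92] [263.13 158.21]
0.15 104 [396.77 181.42] [396.84 186.31] [316.86 175.89] [317.55 180.43]
```

View pics/c3c.png

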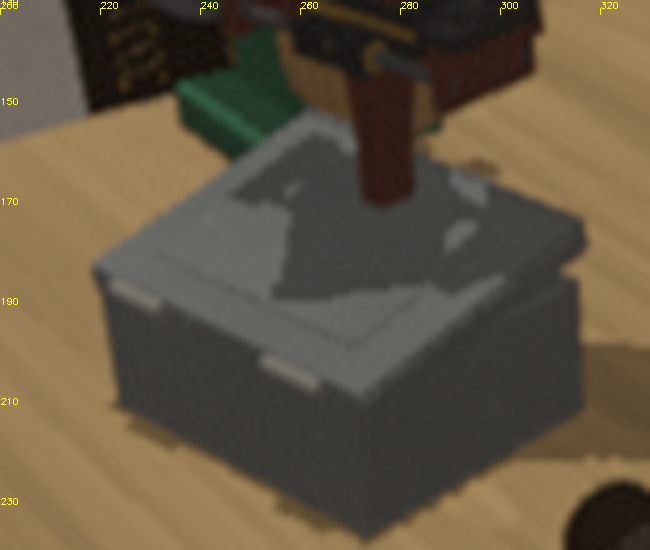

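```bash
python3 - <<'E'
from h import *
s=env.sense();print(s["t"],s["tool_pos"],s["contact_force"],s["tau"],s["wrist_torque"]);print(proj("scene",s["tool_pos"]),proj("side",s["tool_pos"]))
E
python3 -c "
from h import *
crop('pics/c3.png',220,60,120,120,5,'pics/c3d.png')"
```

```text
5.8 [ 473.45 -317.93   86.95] [ 0.84 -0.63 -0.22] [ -0.01 -52.31 -21.1    0.05  -0.04   0.  ] [-0.05 -0.01  0.01]
[278.23 177.74] [372.96 164.65]
```

View pics/c3d.png

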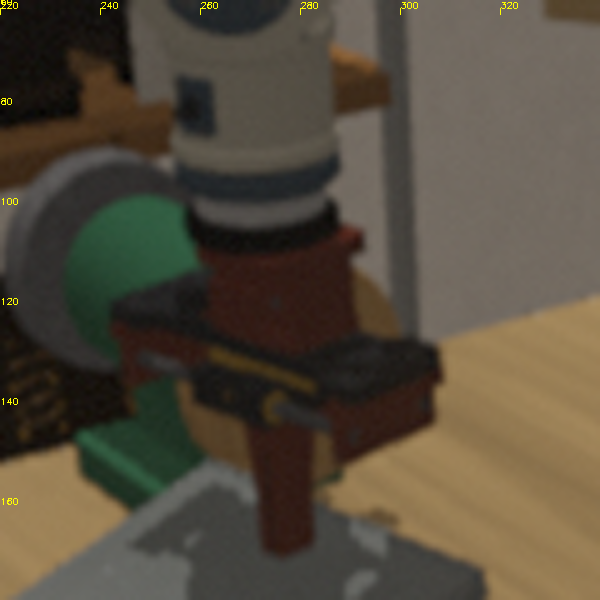

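Run:
```python
from h import *
print(tri((276.5,171),(376,157.5)))
# test: scene0 fingertips at start; side0
P,R=np.array([243.7,-574.9,197.1]),Ro.from_euler("xyz",[-179.9,0,22.97],degrees=True)
for s in(-44,44):
  Q=P+R.apply([0,s,0]);print(s,Q,proj("scene",Q),proj("side",Q))
crop("pics/scene0.png",250,20,90,90,6,"pics/d1.png");crop("pics/side0.png",440,0,100,100,6,"pics/d2.png")
```

```text
(array([ 468.85, -332.69,   99.31]), np.float64(0.1803036249024395))
-44 [ 226.53 -534.39  197.18] [308.31  96.79] [482.29  95.08]
44 [ 260.87 -615.41  197.02] [284.88  92.61] [467.51  80.87]
```

View pics/d1.png

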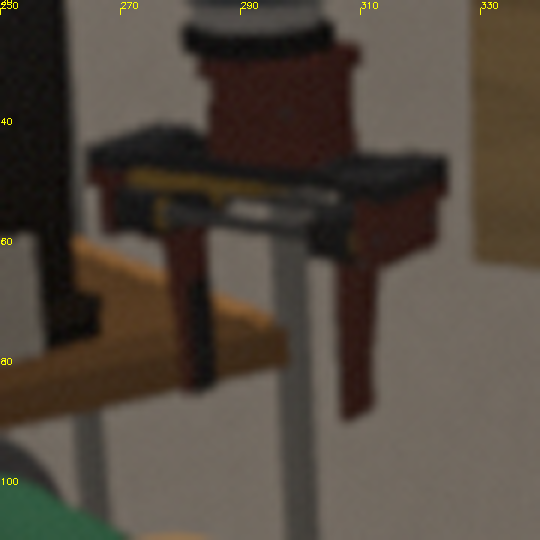

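View pics/d2.png

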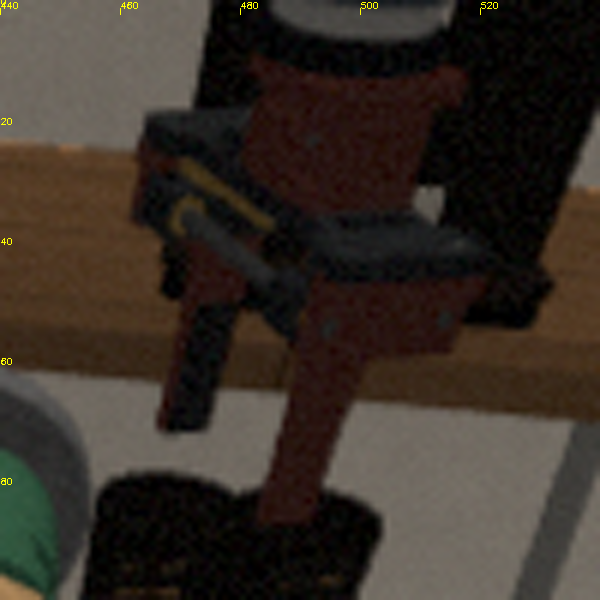

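Run:
```python
from h import *
print(tri((307,89),(486,87)),tri((283.5,84),(470,71.5)))
# wrist: tip projection in w1 closed
for P in([0,0,0],[0,44,0],[0,-44,0],[0,0,-15],[10,0,-15]):
  H=np.load("pics/w1.png.npz")["H"];K=np.load("pics/w1.png.npz")["K"]
  c=H[:3,:3].T@(np.array(P,float)-H[:3,3]);q=K@c;print(P,q[:2]/q[2])
```

```text
(array([ 221.15, -547.45,  215.37]), np.float64(3.0390428664669873)) (array([ 259.95, -621.56,  221.49]), np.float64(1.787016372348688))
[0, 0, 0] [324.86 269.52]
[0, 44, 0] [398.64 269.53]
[0, -44, 0] [251.07 269.5 ]
[0, 0, -15] [324.94 278.93]
[10, 0, -15] [324.95 261.77]
```

Run:
```python
from h import *
print(env.grip_depth, [x for x in dir(env) if x[0]!='_'])
p,R=pose();print(p,R.as_euler("xyz",degrees=True))
for n,src in(("scene","pics/c3.png"),("side","pics/s3.png")):
    print(n,ray(n,(320,240)))
    im=cv2.imread(src);k=5;x0,y0=(220,100) if n=="scene" else (320,90)
    c=cv2.resize(im[y0:y0+110,x0:x0+110],None,fx=k,fy=k,interpolation=cv2.INTER_CUBIC)
    for z in(0,-19,-80):
        q=[((proj(n,p+R.apply([a,b,z]))-[x0,y0])*k).astype(int) for a,b in((10,12),(10,-12),(-10,-12),(-10,12))]
        cv2.polylines(c,[np.array(q)],True,(0,255,255),1)
    cv2.imwrite(f"pics/e_{n}.png",c)
```

```text
18.700000000000003 ['MotionError', 'grip_depth', 'job_done', 'read_camera', 'sense']
[ 473.36 -317.97   86.94] [180.    -0.01  12.46]
scene (array([1015.34,  662.53,  662.21]), array([-0.46, -0.68, -0.57]))
side (array([426.59, 619.78, 704.5 ]), array([ 0.13, -0.71, -0.69]))
```

View pics/e_scene.png

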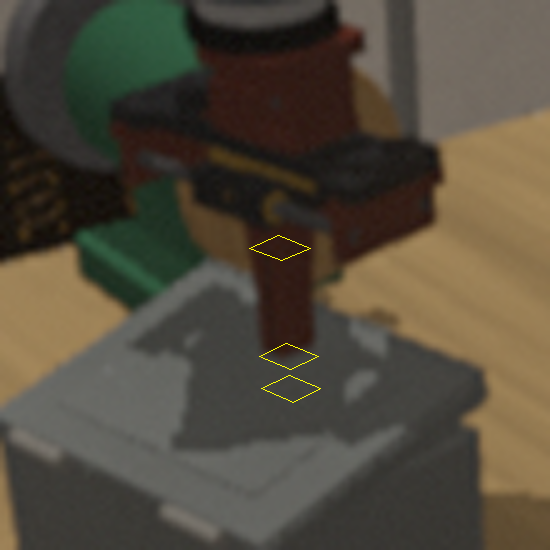

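View pics/e_side.png

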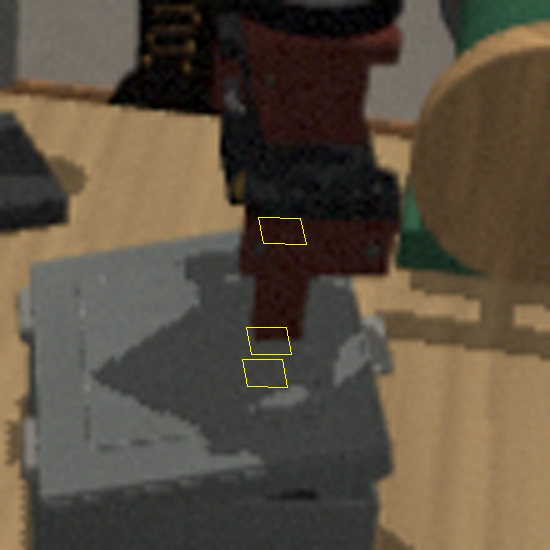

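Both fixed views show the lid still about 0.17 rad open, although the reported TCP is at z=87. In all three cameras the visible fingertips end about 20 mm short of the reported TCP. I'll keep lowering with force checks, and the contact will calibrate the tip.

Call:
step_arm --delta_pos '[[0,0,0.4],[-0.1,0,0.8],[-0.1,0,1.1],[-0.1,0,1.4],[-0.1,0,1.4],[-0.1,0,1.4]]' --angular '[[0,0,0],[0,0,0],[0,0,0],[0,0,0],[0,0,0],[0,0,0]]' --grip '[0,0,0,0,0,0]'

```text
t: 6.7
tool_pos: [472.0, -317.9, 72.4]
ee_rot: [-180.0, 0.0, 12.5]
contact_force: [0.6, 0.1, 0.4]
gripper_width: 0.4
```

Run:
```python
from h import *
snap("side","pics/s4.png");snap("scene","pics/c4.png");s=env.sense();print(s["t"],s["tool_pos"],s["ee_rot"],s["contact_force"])
crop("pics/s4.png",320,120,100,100,4,"pics/s4c.png")
crop("pics/c4.png",200,130,130,110,5,"pics/c4c.png")
```

```text
6.8 [ 472.26 -318.04   72.75] [-179.98    0.01   12.46] [ 0.38  0.68 -0.27]
```

View pics/c4c.png

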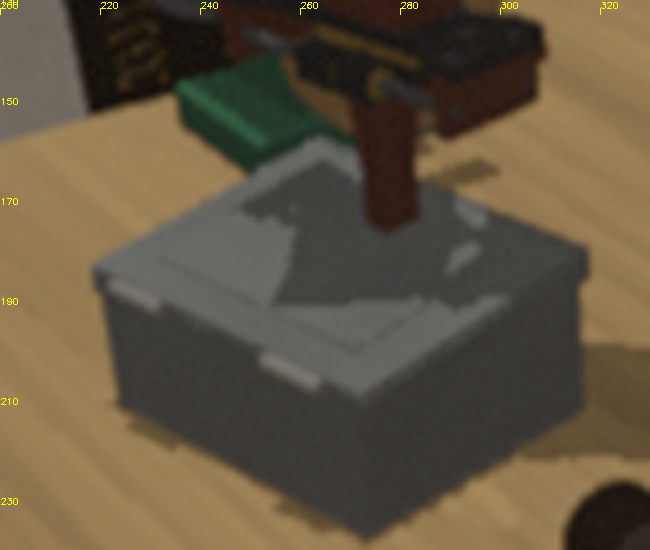

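The lid's corner has dropped to (317,179.5), about 0.08 rad. Continuing in small steps.

Call:
step_arm --delta_pos '[[0,0,0.2],[0,0,0.4],[0,0,0.6],[0,0,0.8],[0,0,0.8],[0,0,0.8]]' --angular '[[0,0,0],[0,0,0],[0,0,0],[0,0,0],[0,0,0],[0,0,0]]' --grip '[0,0,0,0,0,0]'

```text
t: 7.3
tool_pos: [472.3, -318.1, 64.7]
ee_rot: [-180.0, 0.0, 12.5]
contact_force: [-0.4, -0.6, 0.4]
gripper_width: 0.5
```

Call:
step_arm --delta_pos '[[0,0,0.1],[0,0,0.2],[0,0,0.2],[0,0,0.2]]' --angular '[[0,0,0],[0,0,0],[0,0,0],[0,0,0]]' --grip '[0,0,0,0]'

```text
t: 7.63
tool_pos: [472.4, -318.1, 62.8]
ee_rot: [-180.0, -0.0, 12.5]
contact_force: [-1.0, 0.5, -0.4]
gripper_width: 0.1
```

Run:
```python
from h import *
snap("side","pics/s5.png");snap("scene","pics/c5.png");s=env.sense();print(s["t"],s["tool_pos"],s["ee_rot"],s["contact_force"])
crop("pics/s5.png",320,120,100,100,5,"pics/s5c.png")
crop("pics/c5.png",200,130,130,110,5,"pics/c5c.png")
```

```text
7.7333 [ 472.37 -318.12   62.84] [-180.     -0.     12.47] [ 0.18  0.9  -0.13]
```

View pics/c5c.png

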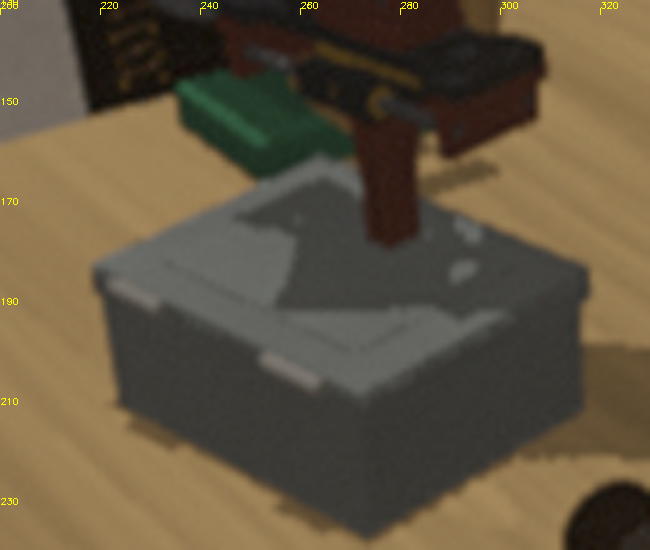

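View pics/s5c.png

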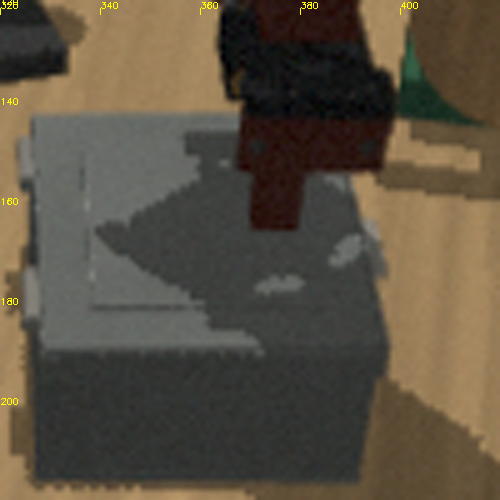

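The corner is at about (317,182.7), roughly 0.02 rad, with no force yet. I'm going on until it bottoms out.

Call:
step_arm --delta_pos '[[0,0,0.1],[0,0,0.2],[0,0,0.2],[0,0,0.2]]' --angular '[[0,0,0],[0,0,0],[0,0,0],[0,0,0]]' --grip '[0,0,0,0]'

```text
t: 8.07
tool_pos: [472.3, -318.2, 61.1]
ee_rot: [180.0, -0.0, 12.5]
contact_force: [-1.4, 0.4, 3.9]
gripper_width: 0.4
```

Call:
step_arm --delta_pos '[[0,0,0.1],[0,0,0.2],[0,0,0.2],[0,0,0.2]]' --angular '[[0,0,0],[0,0,0],[0,0,0],[0,0,0]]' --grip '[0,0,0,0]'

```text
t: 8.4
tool_pos: [472.4, -318.2, 60.9]
ee_rot: [180.0, -0.0, 12.5]
contact_force: [-6.3, 4.2, 22.1]
gripper_width: 0.5
```

Run:
```python
from h import *
snap("side","pics/s6.png");snap("scene","pics/c6.png");s=env.sense();print(s["t"],s["tool_pos"],s["contact_force"])
crop("pics/c6.png",200,130,130,110,5,"pics/c6c.png")
print(rel((472,-318,330),(180,0,12.5)));print(rel((505,-50,330),(180,0,-93.7)))
```

```text
8.5 [ 472.4  -318.23   60.84] [-6.79  4.14 22.29]
(array([ -0.03,  -0.02, -26.92]), array([ 0.02, -0.01, -0.04]))
(array([  8.98, -25.48, -26.92]), array([ -0.  ,  -0.02, 106.16]))
```

View pics/c6c.png

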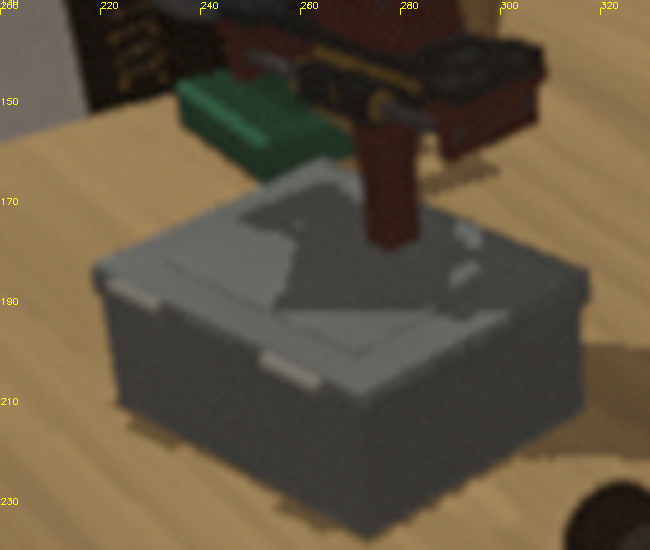

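The lid is shut: it bottomed out against firm contact, its free edge sits at the predicted pixels, and the flange overlaps the box. The physical tip is about 24 mm behind the reported TCP. Next I lift and move over the rack for a close look.

Call:
step_arm --delta_pos '[[0,0,-2],[0,0,-5],[0,0,-9],[0,0,-13],[0,0,-17],[0,0,-20],[1.5,-3,-22],[3,-6,-22],[4,-9,-22],[5,-12,-22],[6,-15,-22],[7,-18,-22],[8,-21,-22],[9,-23.5,-22],[9.5,-24.8,-22],[9.5,-24.8,-22],[9.5,-24.8,-22],[9.5,-24.8,-22],[9.5,-24.8,-22]]' --angular '[[0,0,0],[0,0,0],[0,0,0],[0,0,-5],[0,0,-11],[0,0,-17],[0,0,-23],[0,0,-29],[0,0,-35],[0,0,-41],[0,0,-47],[0,0,-53],[0,0,-59],[0,0,-65],[0,0,-70],[0,0,-73.8],[0,0,-73.8],[0,0,-73.8],[0,0,-73.8]]' --grip '[0,0,0,0,0,0,0.3,0.6,1,1,1,1,1,1,1,1,1,1,1]'

```text
t: 10.08
tool_pos: [511.5, -55.8, 278.8]
ee_rot: [-180.0, 0.0, 86.1]
contact_force: [-0.5, 0.9, -0.5]
gripper_width: 83.2
```

Run:
```python
from h import *
env.read_camera("side");s=env.sense();print(s["t"],s["tool_pos"],s["ee_rot"],s["joint_positions"],s["contact_force"]);snap("wrist","pics/w3.png")
```

```text
10.1333 [511.5  -55.98 278.76] [-179.99    0.     86.13] [ -7.57   9.65 102.46  -0.    67.89  -3.69] [-1.21  0.24 -0.47]
```

View pics/w3.png

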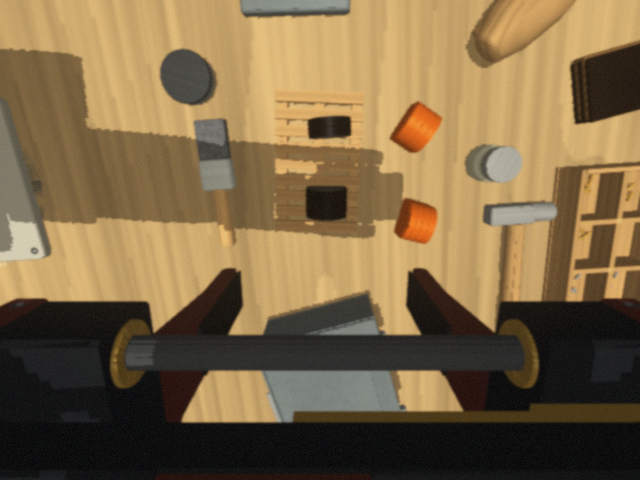

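The wrist view shows the thick heel at (326,203), the thin one at (329,127), and the orange decoys at (416,126) and (416,220). Confirming in an enlarged crop.

Run:
```python
from h import *
f="pics/w3.png"
crop(f,260,80,120,170,4,"pics/w3c.png")
im=cv2.imread(f);g=cv2.cvtColor(im,cv2.COLOR_BGR2GRAY)
m=(g<32).astype(np.uint8);m[:,:295]=0;m[:,355:]=0;m[240:]=0
n,l,st,ce=cv2.connectedComponentsWithStats(m)
for i in range(1,n):
    if st[i,4]>100:
        c,_=cv2.findContours((l==i).astype(np.uint8),0,1);r=cv2.minAreaRect(c[0]);print(st[i],ce[i],r)
print([wpl(f,p,25)[:2] for p in[(275,92),(363,93),(276,228),(362,237)]])
print("pred thick",[wproj(f,(511.4,-50,z)) for z in(25,54,83)])
```

```text
[310 119  14  18 144] [315.72 128.06] ((315.34619140625, 127.73076629638672), (16.473756790161133, 12.943665504455566), 78.69007110595703)
[335 118  14  16 129] [342.67 126.11] ((341.5, 125.5), (15.0, 13.0), 90.0)
[ 307  188   39   31 1041] [325.84 204.05] ((326.0, 203.0), (30.0, 38.0), 90.0)
[array([459.54,  86.65]), array([567.16,  78.25]), array([442.96, -83.73]), array([ 558.99, -104.18])]
pred thick [array([324.63, 199.94]), array([324.65, 203.32]), array([324.67, 207.18])]
```

View pics/w3c.png

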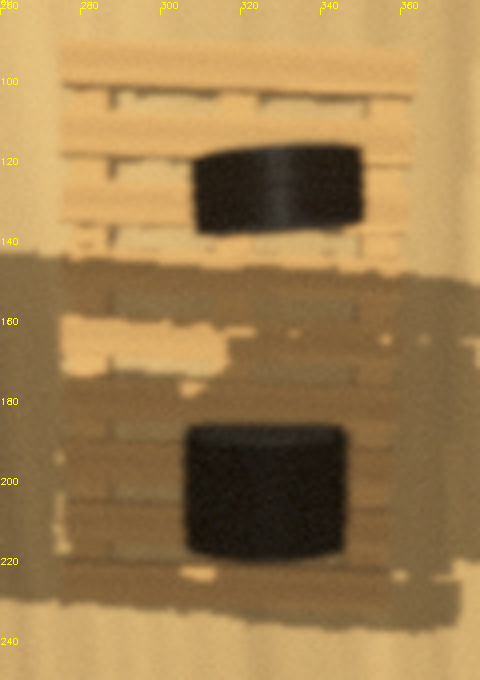

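Confirmed: thick heel at (326,203), black and 34 px deep, versus about 20 px for the low one at (329,127). It is square to the tool. Descending partway.

Call:
step_arm --delta_pos '[[0.2,0,3],[0.4,0.1,7],[0.6,0.1,11],[0.6,0.1,14],[0.6,0.1,17],[0.6,0.1,18.5],[0.6,0.1,19],[0.6,0.1,19],[0.6,0.1,19]]' --angular '[[0,0,0],[0,0,0],[0,0,0],[0,0,0],[0,0,0],[0,0,0],[0,0,0],[0,0,0],[0,0,0]]' --grip '[1,1,1,1,1,1,1,1,1]'

```text
t: 10.93
tool_pos: [513.5, -50.0, 89.5]
ee_rot: [180.0, 0.0, 86.2]
contact_force: [-0.9, -0.6, -0.1]
gripper_width: 87.6
```

Run:
```python
from h import *
env.read_camera("scene");s=env.sense();print(s["t"],s["tool_pos"],s["ee_rot"],s["contact_force"],s["gripper_width"]);snap("wrist","pics/w4.png");snap("side","pics/s7.png")
crop("pics/s7.png",270,170,130,130,5,"pics/s7c.png")
print(proj("side",(512.5,-50,54)))
```

```text
10.9833 [513.98 -49.92  90.02] [179.89   0.01  86.23] [-0.1   0.08 -0.15] 88.2127284127027
[338.25 244.58]
```

View pics/w4.png

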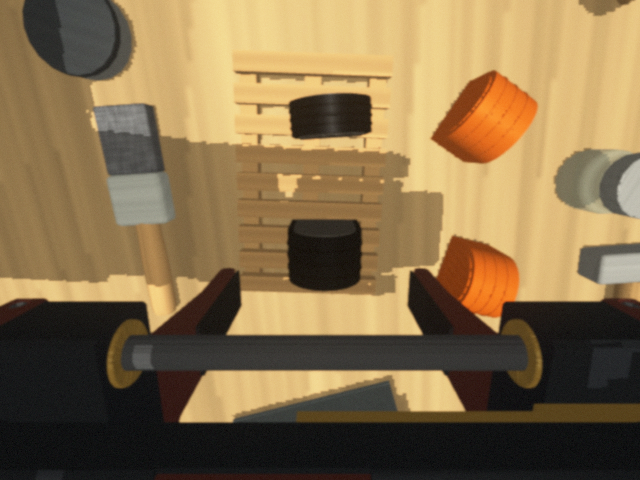

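View pics/s7c.png

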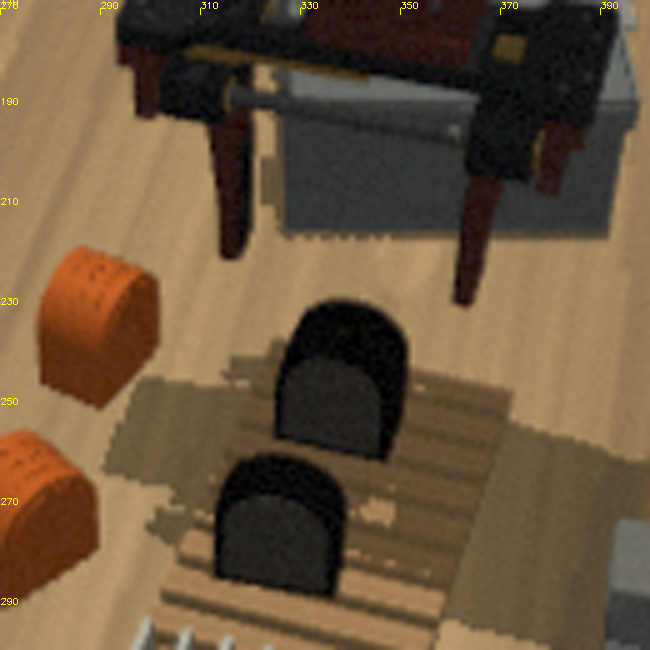

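Run:
```python
from h import *
p,R=pose()
for off in(-20,-24,-28):
  for s in(-46,46): print(off,s,[proj("side",p+R.apply([dx,s,off])) for dx in(-10,0,10)])
for z in(105,110,114,118): print(z,pl("side",(315.5,221),z),pl("side",(361.5,230.5),z))
```

```text
-20 -46 [array([362.04, 225.95]), array([361.05, 229.11]), array([360.04, 232.32])]
-20 46 [array([318.45, 217.38]), array([317.14, 220.41]), array([315.81, 223.49])]
-24 -46 [array([362.21, 224.48]), array([361.22, 227.64]), array([360.21, 230.84])]
-24 46 [array([318.48, 215.91]), array([317.17, 218.94]), array([315.84, 222.01])]
-28 -46 [array([362.39, 223.  ]), array([361.39, 226.15]), array([360.38, 229.35])]
-28 46 [array([318.52, 214.43]), array([317.21, 217.45]), array([315.87, 220.53])]
105 [563.94 -56.23 105.  ] [466.91 -48.51 105.  ]
110 [562.8 -50.6 110. ] [466.57 -42.93 110.  ]
114 [561.88 -46.09 114.  ] [466.3  -38.47 114.  ]
118 [560.97 -41.58 118.  ] [466.03 -34.01 118.  ]
```

This confirms the tip offset of 24 mm, and the jaws are centred on the heel. Descending so the tips stop about 7 mm above the slats.

Call:
step_arm --delta_pos '[[0,0,2],[0,0,4],[0,0,5.5],[0,0,6.8],[0,0,7.6],[0,0,8.1],[0,0,8.1],[0,0,8.1]]' --angular '[[0,0,0],[0,0,0],[0,0,0],[0,0,0],[0,0,0],[0,0,0],[0,0,0],[0,0,0]]' --grip '[1,1,1,1,1,1,1,1]'

```text
t: 11.85
tool_pos: [513.3, -49.6, 8.3]
ee_rot: [180.0, 0.0, 86.3]
contact_force: [-0.4, -0.2, 0.0]
gripper_width: 88.0
```

Run:
```python
from h import *
env.read_camera("scene");s=env.sense();print(s["t"],s["tool_pos"],s["ee_rot"],s["contact_force"],s["gripper_width"]);snap("wrist","pics/w5.png");snap("side","pics/s8.png")
crop("pics/s8.png",270,190,130,130,5,"pics/s8c.png")
crop("pics/w5.png",160,180,320,180,2,"pics/w5c.png")
```

```text
11.9 [513.54 -49.64   8.54] [179.94   0.    86.27] [0.12 0.06 0.46] 88.15761887476096
```

View pics/w5c.png

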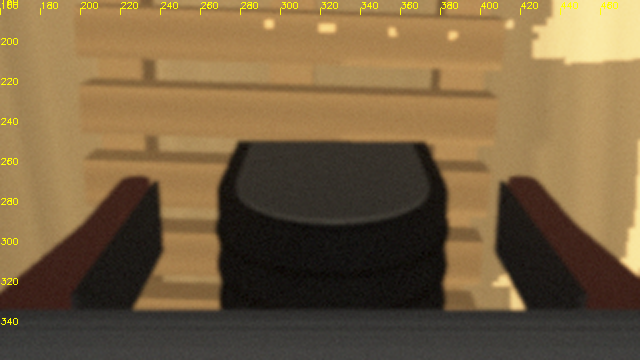

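View pics/s8c.png

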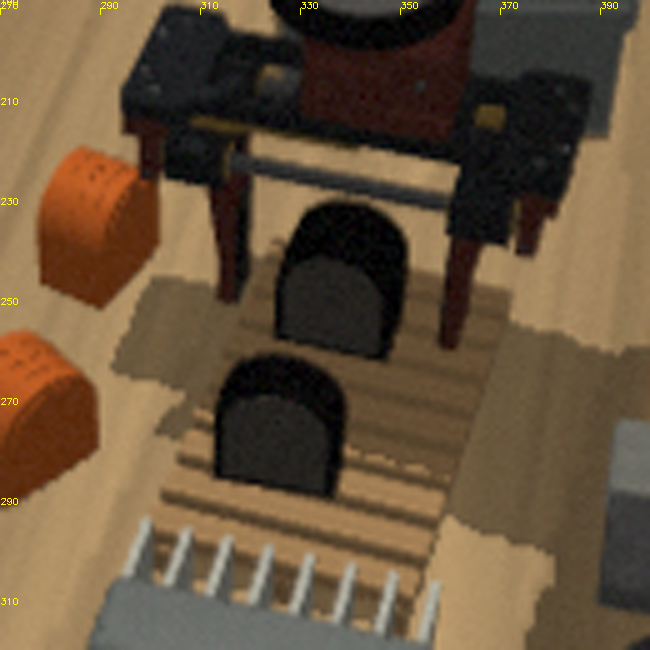

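Run:
```python
from h import *
for z in(28,32,36): print(z,pl("side",(315,250),z),pl("side",(359.5,259.7),z))
```

```text
28 [562.41 -48.71  28.  ] [463.64 -41.19  28.  ]
32 [561.61 -44.75  32.  ] [463.42 -37.28  32.  ]
36 [560.8 -40.8  36. ] [463.2  -33.37  36.  ]
```

Call:
step_arm --delta_pos '[[0,0,0],[0,0,0],[0,0,0],[0,0,0],[0,0,0],[0,0,0],[0,0,0],[0,0,0],[0,0,0],[0,0,0]]' --angular '[[0,0,0],[0,0,0],[0,0,0],[0,0,0],[0,0,0],[0,0,0],[0,0,0],[0,0,0],[0,0,0],[0,0,0]]' --grip '[0.8,0.7,0.65,0.6,0.55,0.5,0.45,0.45,0.45,0.45]' --force 18

```text
t: 12.88
tool_pos: [513.0, -49.6, 7.9]
ee_rot: [180.0, -0.0, 86.3]
contact_force: [-0.7, -0.1, 1.2]
gripper_width: 49.8
```

Gripped at 49.8 mm. Lifting straight up.

Call:
step_arm --delta_pos '[[0,0,-0.5],[0,0,-1.5],[0,0,-3],[0,0,-5],[0,0,-7],[0,0,-9],[0,0,-11],[0,0,-13],[0,0,-15],[0,0,-17],[0,0,-18],[0,0,-18.5],[0,0,-18.5]]' --angular '[[0,0,0],[0,0,0],[0,0,0],[0,0,0],[0,0,0],[0,0,0],[0,0,0],[0,0,0],[0,0,0],[0,0,0],[0,0,0],[0,0,0],[0,0,0]]' --grip '[0.45,0.45,0.45,0.45,0.45,0.45,0.45,0.45,0.45,0.45,0.45,0.45,0.45]'

```text
t: 13.97
tool_pos: [513.4, -49.6, 194.0]
ee_rot: [179.9, 0.0, 86.3]
contact_force: [-0.1, -1.2, -1.3]
gripper_width: 49.9
```

Run:
```python
from h import *
env.read_camera("scene");s=env.sense();print(s["t"],s["tool_pos"],s["ee_rot"],s["contact_force"],s["gripper_width"]);snap("wrist","pics/w6.png");snap("scene","pics/c8.png");snap("side","pics/s9.png")
```

```text
14.0167 [512.77 -49.55 192.9 ] [179.99   0.    86.26] [ 1.16  0.53 -1.41] 50.1450164725807
```

View pics/w6.png

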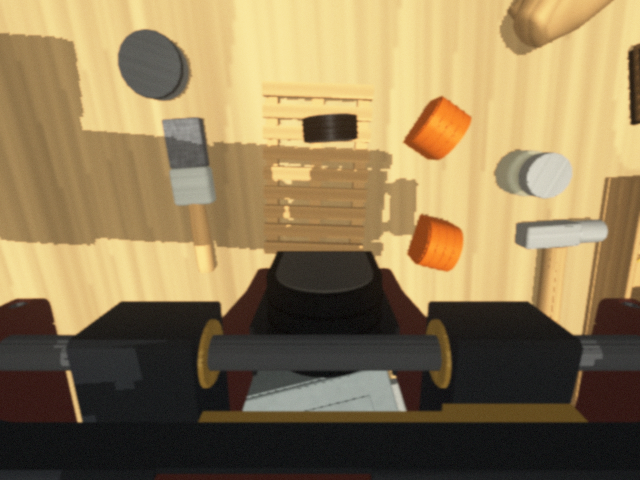

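View pics/s9.png

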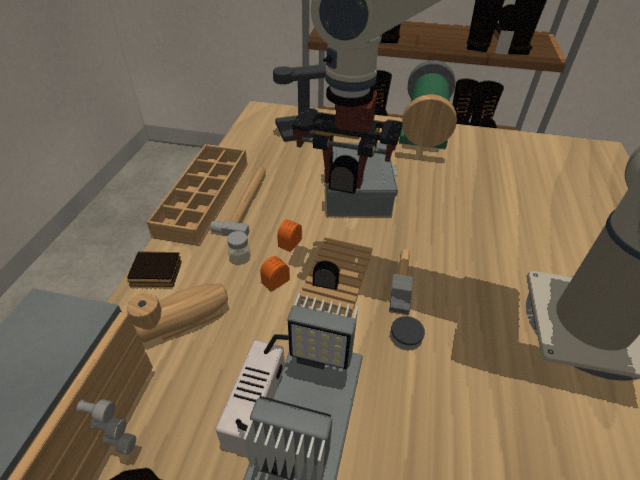

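The heel is held between the bare walls, with both primed faces clear in the view. I'm carrying it over to a viewpoint above the near lamp head, high enough to clear it.

Call:
step_arm --delta_pos '[[0.5,0,-1],[1.5,-0.1,-2.2],[3.5,-0.4,-3.2],[6,-0.7,-3.2],[9,-1,-3.2],[12,-1.4,-3.2],[15,-1.7,-3.2],[18,-2.1,-3.2],[21,-2.4,-3.2],[24,-2.8,-3.2],[26.3,-3,-3.2],[27.7,-3.2,-3.2],[28.3,-3.2,-3.2],[28.3,-3.2,-3.2],[28.3,-3.2,-3.2]]' --angular '[[0,0,0],[0,0,0],[0,0,0],[0,0,0],[0,0,0],[0,0,0],[0,0,0],[0,0,0],[0,0,0],[0,0,0],[0,0,0],[0,0,0],[0,0,0],[0,0,0],[0,0,0]]' --grip '[0.45,0.45,0.45,0.45,0.45,0.45,0.45,0.45,0.45,0.45,0.45,0.45,0.45,0.45,0.45]'

```text
t: 15.42
tool_pos: [499.3, 234.3, 224.7]
ee_rot: [-180.0, 0.0, 86.3]
contact_force: [-0.6, 0.5, -1.2]
gripper_width: 49.9
```

Run:
```python
from h import *
env.read_camera("scene");env.read_camera("scene");s=env.sense();print(s["t"],s["tool_pos"],s["ee_rot"],s["contact_force"],s["gripper_width"]);snap("wrist","pics/w7.png")
s=env.sense();print(s["t"],s["tool_pos"])
crop("pics/w7.png",160,0,320,280,2,"pics/w7c.png")
```

```text
15.5167 [499.47 233.75 224.8 ] [-179.98    0.03   86.2 ] [-0.27 -0.72 -1.86] 49.68083052522417
15.5667 [499.54 233.71 224.86]
```

View pics/w7c.png

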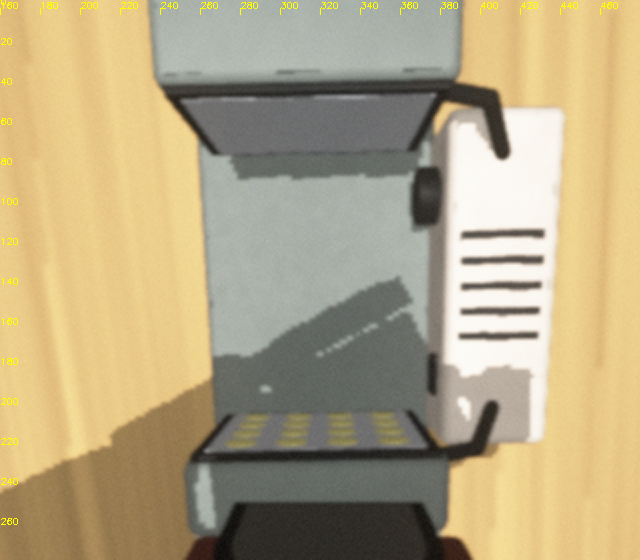

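Run:
```python
from h import *
f="pics/w7.png";g=cv2.GaussianBlur(cv2.cvtColor(cv2.imread(f),cv2.COLOR_BGR2GRAY),(3,3),0).astype(float)
def hedge(c0,c1,r0,r1,sign):
    P=[]
    for c in range(c0,c1,4):
        d=np.diff(g[r0:r1,c])*sign;i=d.argmax();
        if 0<i<len(d)-1:
            a,b,e=d[i-1:i+2];i=i+.5*(a-e)/(a-2*b+e)
        P.append((c,r0+i+.5))
    P=np.array(P);k=np.polyfit(P[:,0],P[:,1],1);r=P[:,1]-np.polyval(k,P[:,0]);ok=abs(r-np.median(r))<1.5;return np.polyfit(P[ok,0],P[ok,1],1),ok.mean()
def vedge(r0,r1,c0,c1,sign):
    P=[]
    for r in range(r0,r1,3):
        d=np.diff(g[r,c0:c1])*sign;i=d.argmax();P.append((r,c0+i+.5))
    P=np.array(P);k=np.polyfit(P[:,0],P[:,1],1);r=P[:,1]-np.polyval(k,P[:,0]);ok=abs(r-np.median(r))<1.5;return np.polyfit(P[ok,0],P[ok,1],1),ok.mean()
def rep(n,k,ok,cs,z):
    A,B=[wpl(f,(c,np.polyval(k,c)),z) for c in cs];d=B-A;print(n,ok,k,A[:2],B[:2],'mid',(A+B)[:2]/2,'ang',np.degrees(np.arctan2(d[1],d[0])))
k,ok=hedge(250,380,36,46,-1);rep("B top front",k,ok,(250,380),173)
k,ok=hedge(262,378,223,233,1);rep("A bezel lower",k,ok,(262,378),173)
k,ok=hedge(262,378,221,230,-1);rep("A bezel upper",k,ok,(262,378),169)
def repv(n,k,ok,rs,z):
    A,B=[wpl(f,(np.polyval(k,r),r),z) for r in rs];d=B-A;print(n,ok,A[:2],B[:2],'ang',np.degrees(np.arctan2(d[1],d[0]))-90)
k,ok=vedge(90,170,255,272,1);repv("base L",k,ok,(90,170),16)
k,ok=vedge(90,200,420,450,-1);repv("box R",k,ok,(80,200),72)
k,ok=vedge(5,35,230,245,1);repv("B left side",k,ok,(5,35),173)
k,ok=vedge(5,35,380,400,-1);repv("B right side",k,ok,(5,35),173)
k,ok=vedge(240,260,245,262,1);repv("A left side",k,ok,(240,260),173)
k,ok=vedge(234,250,375,392,-1);repv("A right",k,ok,(234,250),173)
for P in[(497,250,173),(497,370,173)]:print(wproj(f,P))
```

```text
B top front 1.0 [-0.02 47.  ] [460.   373.96] [543.25 370.06] mid [501.63 372.01] ang -2.682349532987599
A bezel lower 1.0 [ -0.02 236.06] [453.46 249.03] [538.93 245.08] mid [496.2  247.05] ang -2.6452737395668837
A bezel upper 1.0 [ -0.02 230.65] [453.11 252.26] [539.62 248.26] mid [496.36 250.26] ang -2.648079816278799
base L 1.0 [439.37 371.76] [434.93 285.56] ang -182.94851770030428
box R 0.972972972972973 [615.18 359.8 ] [609.76 247.03] ang -182.7511389670213
B left side 1.0 [454.24 394.85] [453.64 378.14] ang -182.06293691059022
B right side 1.0 [548.82 388.56] [547.65 371.9 ] ang -183.995259227978
A left side 1.0 [449.24 242.47] [448.13 226.86] ang -184.09255386674639
A right 0.6666666666666666 [540.56 241.07] [540.13 228.72] ang -182.00467041912214
[320.75 226.02]
[307.97  44.17]
```

The lamp is clearly visible. Its head edges give a yaw of about -2.7° and a mid-gap point at about (498,310). Turning 1° and centring above the gap first.

Call:
step_arm --delta_pos '[[1,-0.1,0],[2.5,-0.2,0],[4.2,-0.4,0],[5.8,-0.5,0],[7,-0.6,0],[7.6,-0.6,0],[7.6,-0.6,0],[7.6,-0.6,0],[7.6,-0.6,0]]' --angular '[[0,0,0],[0,0,-0.5],[0,0,-1],[0,0,-1],[0,0,-1],[0,0,-1],[0,0,-1],[0,0,-1],[0,0,-1]]' --grip '[0.45,0.45,0.45,0.45,0.45,0.45,0.45,0.45,0.45]'

```text
t: 16.32
tool_pos: [498.3, 310.7, 224.7]
ee_rot: [-180.0, 0.0, 87.3]
contact_force: [-0.8, -0.7, -0.4]
gripper_width: 50.2
```

Run:
```python
from h import *
env.read_camera("wrist");snap("scene","pics/c9.png");snap("side","pics/s10.png");s=env.sense();print(s["t"],s["tool_pos"],s["ee_rot"],s["contact_force"],s["gripper_width"])
crop("pics/s10.png",200,190,200,200,4,"pics/s10c.png")
crop("pics/c9.png",360,150,200,200,4,"pics/c9c.png")
p=s["tool_pos"]
print(proj("scene",p+[0,0,46]),proj("side",p+[0,0,46]))
```

```text
16.4667 [498.47 310.55 224.9 ] [-180.      0.01   87.22] [-0.27 -0.16 -1.94] 49.857725789292495
[473.09 227.35] [306.38 320.28]
```

View pics/s10c.png

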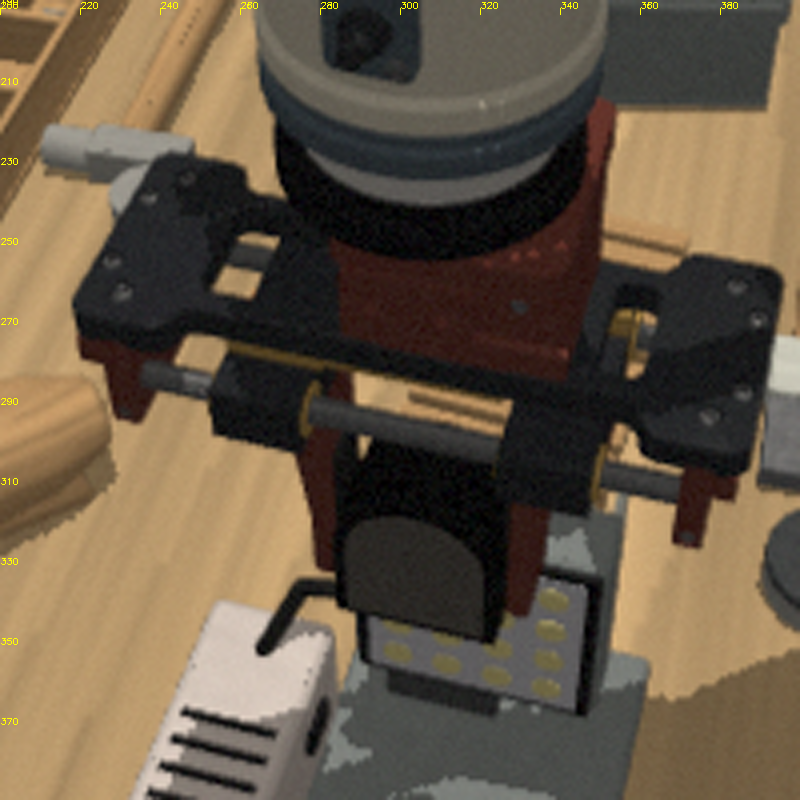

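View pics/c9c.png

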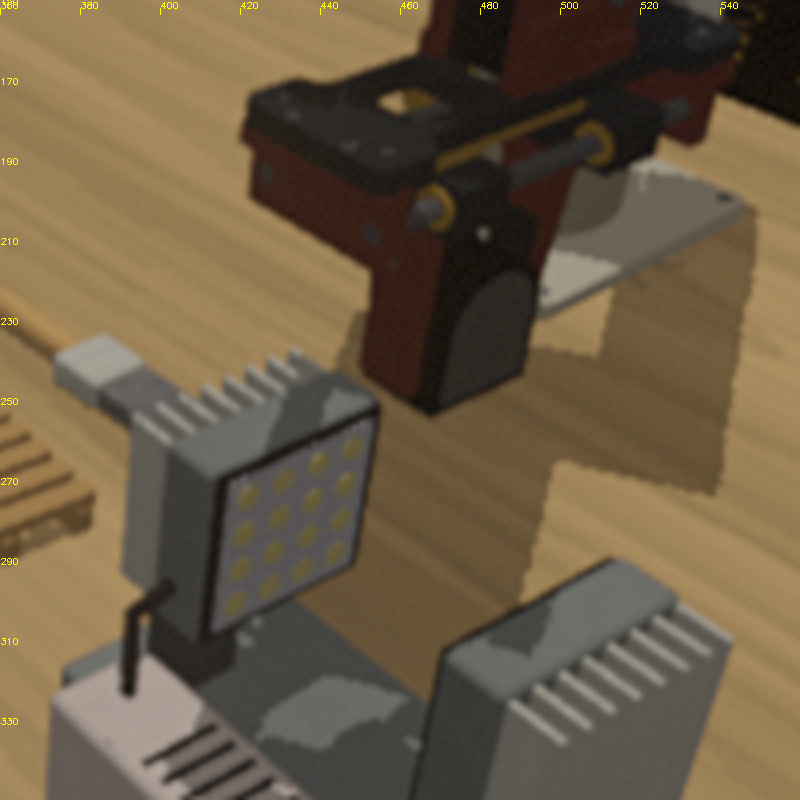

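Run:
```python
from h import *
L=tri((467.5,253.5),(284,342));R=tri((490.5,243.5),(323,350));print(L,R);d=L[0]-R[0];print(np.linalg.norm(d),np.degrees(np.arctan2(d[1],d[0])),(L[0]+R[0])/2)
p=env.sense()["tool_pos"]
for q in(p+[ -25,17,17],p+[25,17,17],p+[0,17,46+29]):print(q,proj("scene",q),proj("side",q))
```

```text
(array([522.8 , 326.89, 242.31]), np.float64(1.5010219436029608)) (array([473.81, 328.58, 241.69]), np.float64(1.121221520914819))
49.02599244273473 -1.9835286877485399 [498.31 327.74 242.  ]
[473.53 327.82 241.97] [489.99 242.76] [323.32 349.85]
[523.53 327.82 241.97] [467.96 254.57] [283.3  342.05]
[498.53 327.82 299.97] [486.   215.69] [302.85 317.03]
```

The held heel's front foot edge triangulates to mid (498.3, 327.7, 242), so its centre is at (498, 310.7, 271), square to within about 1°. That is centred over the gap. Descending 146 mm in two stages.

Call:
step_arm --delta_pos '[[0,0,1],[0,0,2.5],[0,0,4],[0,0,5.5],[0,0,7],[0,0,8],[0,0,8.5],[0,0,8.5]]' --angular '[[0,0,0],[0,0,0],[0,0,0],[0,0,0],[0,0,0],[0,0,0],[0,0,0],[0,0,0]]' --grip '[0.45,0.45,0.45,0.45,0.45,0.45,0.45,0.45]'

```text
t: 17.33
tool_pos: [497.7, 310.7, 138.4]
ee_rot: [-179.9, 0.1, 87.3]
contact_force: [0.2, -0.2, -1.3]
gripper_width: 50.1
```

Run:
```python
from h import *
snap("side","pics/s11.png");snap("wrist","pics/w8.png");s=env.sense();print(s["t"],s["tool_pos"],s["ee_rot"],s["contact_force"],s["gripper_width"])
```

```text
17.4333 [498.72 311.28 140.12] [179.98  -0.01  87.26] [ 0.27  0.92 -0.35] 50.17106467178147
```

View pics/s11.png

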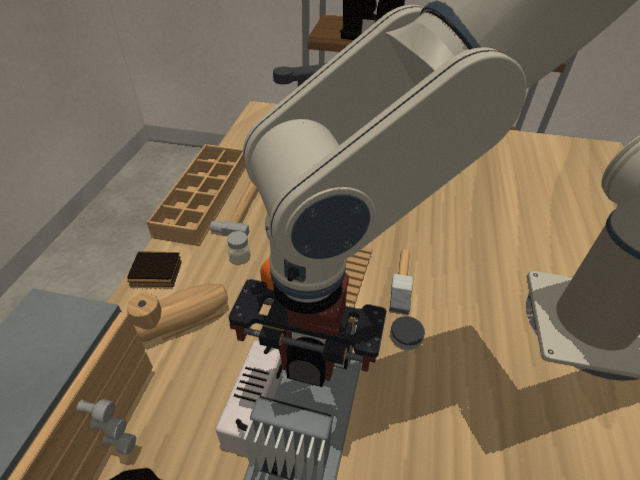

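View pics/w8.png

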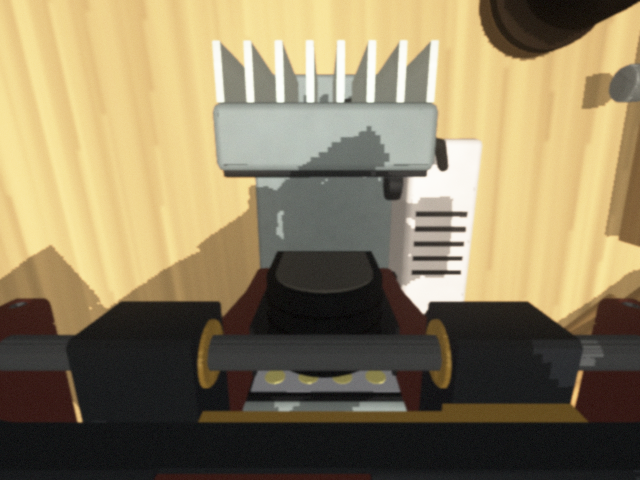

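Run:
```python
from h import *
f="pics/w8.png"
for p in[(224,173),(326,173),(428,173),(218,108),(435,105)]:print(p,wpl(f,p,173))
```

```text
(224, 173) [454.77 373.15 173.  ]
(326, 173) [501.   370.96 173.  ]
(428, 173) [547.19 368.77 173.  ]
(218, 108) [455.62 400.78 173.  ]
(435, 105) [549.27 397.53 173.  ]
```

Call:
step_arm --delta_pos '[[0,0,0.6],[0,0,1.6],[0,0,2.8],[0,0,4],[0,0,5],[0,0,5.7],[0,0,6],[0,0,6],[0,0,6]]' --angular '[[0,0,0],[0,0,0],[0,0,0],[0,0,0],[0,0,0],[0,0,0],[0,0,0],[0,0,0],[0,0,0]]' --grip '[0.45,0.45,0.45,0.45,0.45,0.45,0.45,0.45,0.45]'

```text
t: 18.18
tool_pos: [498.5, 311.2, 79.8]
ee_rot: [-180.0, 0.0, 87.3]
contact_force: [-0.4, 0.1, -1.2]
gripper_width: 50.1
```

Run:
```python
from h import *
snap("side","pics/s12.png");snap("scene","pics/c12.png");snap("wrist","pics/w9.png");s=env.sense();print(s["t"],s["tool_pos"],s["ee_rot"],s["contact_force"],s["gripper_width"])
crop("pics/s12.png",220,270,190,190,4,"pics/s12c.png")
crop("pics/c12.png",360,210,190,190,4,"pics/c12c.png")
```

```text
18.3333 [498.85 311.37  80.45] [179.95  -0.03  87.26] [-0.61  0.22 -0.45] 49.689769070709076
```

View pics/s12c.png

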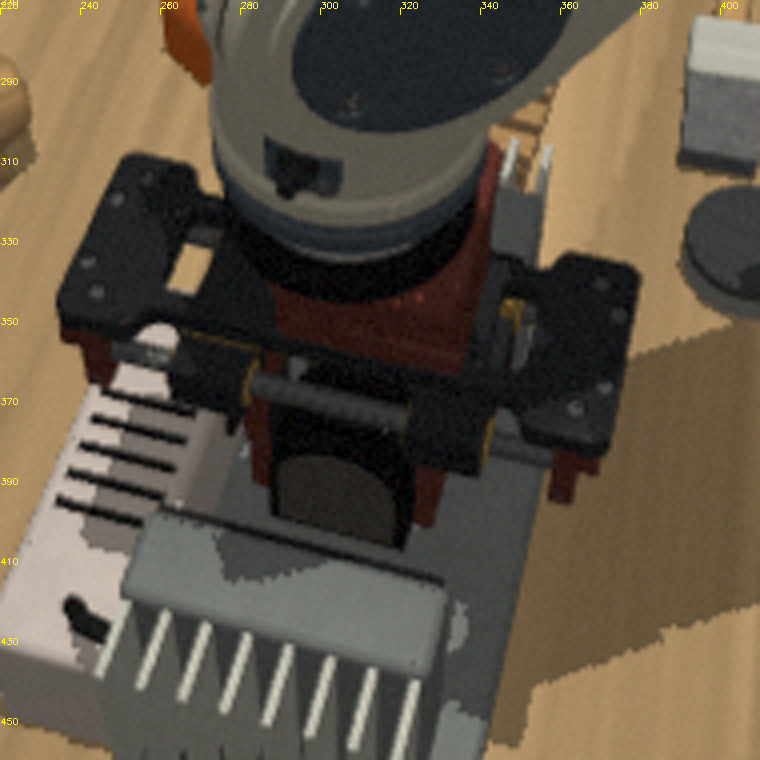

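View pics/c12c.png

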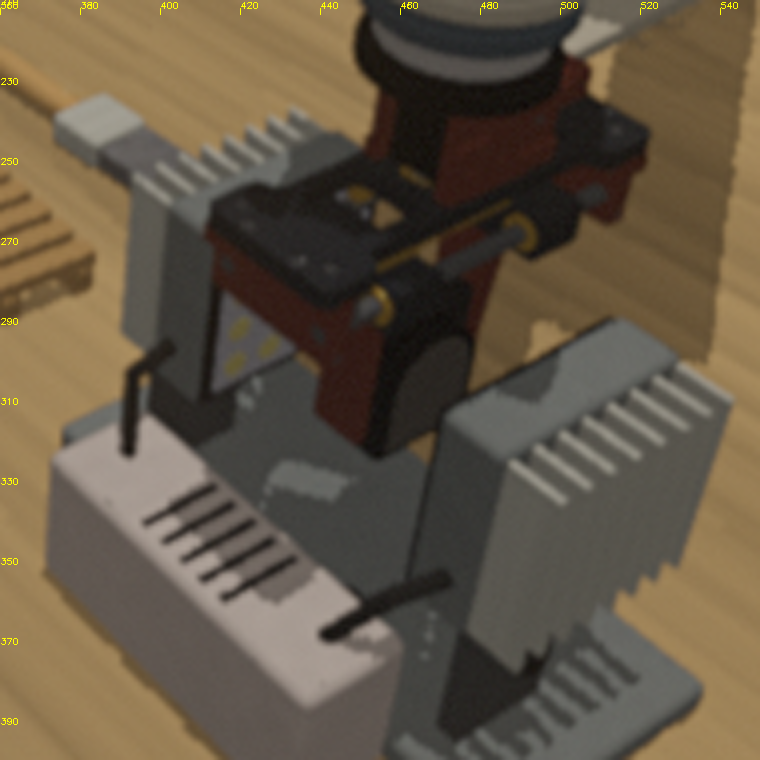

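View pics/w9.png

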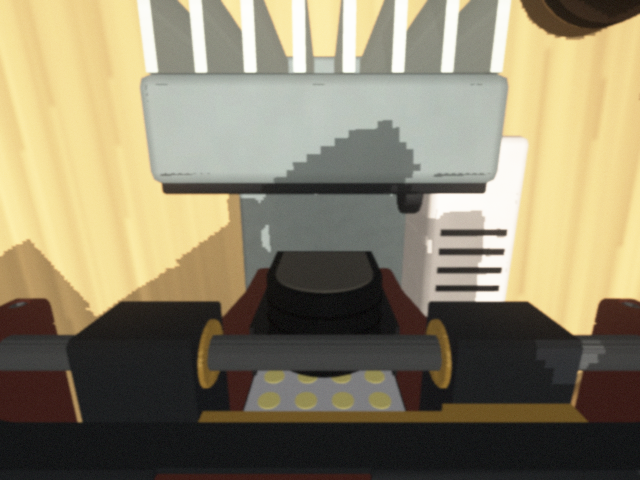

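Run:
```python
from h import *
f="pics/w9.png"
for p in[(163,183),(325,183),(486,183)]:print(p,wpl(f,p,173))
L=tri((454,324.5),(288,399));print(L)
p=env.sense()["tool_pos"];print(p+[25.8,15.8,17])
```

```text
(163, 183) [455.37 374.57 173.  ]
(325, 183) [500.94 372.41 173.  ]
(486, 183) [546.24 370.26 173.  ]
(array([522.24, 326.81,  96.32]), np.float64(1.4146657603619741))
[524.55 327.13  97.43]
```

Call:
step_arm --delta_pos '[[-0.1,0,0.1],[-0.1,0,0.1],[-0.1,0,0.1],[-0.1,0,0.1],[-0.1,0,0.1],[-0.1,0,0.1]]' --angular '[[0,0,0],[0,0,0],[0,0,0],[0,0,0],[0,0,0],[0,0,0]]' --grip '[0.45,0.45,0.45,0.45,0.45,0.45]'

```text
t: 18.93
tool_pos: [498.4, 310.1, 78.9]
ee_rot: [-180.0, -0.0, 87.3]
contact_force: [0.0, -0.7, 0.0]
gripper_width: 50.0
```

Run:
```python
from h import *
snap("side","pics/s13.png");s=env.sense();print(s["t"],s["tool_pos"],s["ee_rot"],s["qvel"],s["contact_force"],s["gripper_width"])
print(env.job_done())
```

```text
18.9833 [498.38 310.15  78.87] [180.     0.    87.26] [ 0.02 -0.02  0.    0.03  0.01  0.01] [-0.16  0.27 -0.67] 49.5660054378815
the job is handed in; nothing more can be done
None
```

I shut the case lid, then picked up the thick heel and handed the job in at about 19 s with the heel still held in the lamp gap. No verdict came back.

- **Lid:** I lowered it in an arc by pushing on its outer face. At the end it met firm resistance of about 22 N, and the free edge lay within about 1 px of where a shut lid should be.
- **Heel:** I gripped it by the bare side walls at 18 N with the jaws at about 50 mm. No camera view showed the fingers touching a primed face.
- **Final pose:** the heel's centre is at about (498, 310, 125) mm, against my lamp estimate of (498–499, 310, 125). It is upright and within about 1° of the lamp's direction. The arm was still and the wrist read no contact force.

**Disagreements and limits:**
- **Fingertips:** they end about 24 mm short of the reported TCP, in all three cameras and at the lid contact, so I worked from that measured offset.
- **Lamp centre:** individual edges of the lamp disagreed by up to about 3 mm in x and 2 mm in y, so the centring is only that certain.
- **Lid recheck:** I did not look closely at the lid again after the heel was lifted; it looked shut in the wider view then.

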